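# Change the soaking stamps in the cashier's stamp-cleaning box

## Robot

A 6-joint arm with a two-finger parallel gripper is mounted at the origin on the work surface. World frame = base frame: x ahead of the robot, y to its left, z up, the work surface at z = 0. Lengths are in m, angles in degrees, forces in N, time in s.
With the tool pointing down it reaches from about 0.375 to 0.9 m from the base axis. Payload 3.1 kg.
Tool frame: the origin (TCP) lies on the centre line of the jaws, within the pads' length; the fingertips stand 25 mm ahead of it and the grasp point (between the pads) lies 6 mm ahead of it; z points along the fingers, y is the line along which they close (so a half turn about z gives the same grasp; the last joint's range is limited). The gripper opens to 87 mm and grips with 3 to 60 N. Pads are 19 mm wide; open, the fingers measure 117 mm over their backs; the gripper's body (75 mm by 190 mm) begins 51 mm behind the grasp point.
Start: joints at [-73.425, 30.224, 82.088, -0, 67.689, -10.227], TCP at [0.282, -0.558, 0.248] pointing down, gripper open.
Joint ranges: [-176.69, 176.69], [-43.24, 126.21], [12.49, 139.97], [-82, 262], [0, 151.66], [-163.58, 163.58]. Speed limits (degrees/s): [159.86, 159.86, 180, 180, 180, 180].

## Interface

Orientations are given as a 3x3 rotation matrix whose columns are the frame's x, y, z axes.
In Python, from rig import * gives the robot as it stands.
- The arm moves only by the tool step_arm, never from a script. Its argument "steps" is a list of rows, each a list of 7 numbers: the shift along the tool's x, y, z normalised to -1 to 1, where 1 is 0.3 m, then the turn, a rotation vector about the tool's x, y, z normalised to -1 to 1, where 1 is 45 degrees, then the gripper's target within -1 to 1 (shut at 1, half-way at 0, fully open at -1). A call has 1 to 8 rows; each row is the pose to reach, as a shift and turn from the pose commanded when the call began, along the tool's axes at that moment; what a row does not reach only later rows make up. A row lasts 1/12 s, in which the tool goes at most 41.7 mm and 7.16 degrees, less where a joint would pass 70% of its speed; a pose out of reach is approached as far as the arm can. A call with a number of a shift or a turn outside -1 to 1 is refused whole. A call with a gripper value outside its range is refused whole. The fingers move at their own pace and stop on an object; the grip force is fixed at half the most. Time passes only in rows, so rows that repeat a pose let the fingers close. It gives the time, the measured TCP pose, the force, the opening and the grip force at its end, in the units of the state.
- read_state(): the state, without advancing time (a new reading comes with each control period).
- capture(name): name is "scene" or "top"; returns a dict with "image" (420x560x3 uint8, red, green, blue), "vertical_fov" (degrees; the focal length in pixels is half the picture's height over the tangent of half this angle, whatever the lens; pixels are square), "cx", "cy" (the principal point, pixels), "k1" (the pictures are not rectified: a ray, as slopes to the right and down, at radius r is drawn at 1 + k1 r^2 times it, then the intrinsics apply), "world_from_camera" (4x4, takes a point from camera to world coordinates). Camera axes: x right, y down, z forward; pixel columns grow to the right and rows downward; lengths in m; the calibration is good to about 2 mm. A picture is of the moment at which its call begins. There is no depth.
- hand_in(): hands the job in; it is judged then, once.
The state is a dict: "time_s": time; "joint_positions": joint angles; "qvel": joint speeds; "tau": joint torques, N m; "position": TCP position; "tcp_rot": TCP orientation; "force": force on the tool from outside, world axes, zero at the start; "moment": the same for the moment, N m; "opening": opening from 0.0 (shut) to 1.0 (fully open); "grasp_force": force on a finger pad.
Only numpy, scipy, OpenCV 4.12 (cv2) and the standard library are available. Lean on these libraries where they do the work, as an engineer would, in place of code of your own. Each camera call takes 0.05 s, during which the arm holds its last target. There are 200 camera calls.

## Task

Yesterday's stamp is still soaking in the grey stamp-cleaning box: press the box's catch, steady the sprung clear lid all the way up so that it does not fly open, and stand that stamp upright in the free bay of the wooden stamp tray. Then, with the box open and its felt empty, wet the felt with a full press of the cleaner bottle's pump and let the pump come back up; stand every other wooden-handled stamp that is on the desk upright, rubber down, on the felt, and shut the lid until the catch holds it. Leave everything else on the desk where it is.

Things in the scene. Friction and masses are not known exactly. Their poses are not given: they have to be found in the camera images.
- station: stamp-cleaning box, fixed to the desk: grey, open-topped, 160 mm (x) by 270 mm (y) by 90 mm tall, walls 6 mm, grey felt all over its floor, the felt's top 15 mm above the desk. Origin: centre of the box's underside, on the desk; x points from the catch (front) side to the hinge side, y left, z up. A white cleaner bottle with a pump is strapped to its right (-y) side near the front
- lid (a joint): angle of the clear lid with grey rim (160 x 270 x 6 mm, 130 g), hinged along the box's far top edge: 0 shut, 1.7 rad open against its stop, leaning back a little past upright. A hinge spring drives it open from any angle (holding it down takes about 1 N at the front edge) and keeps it open; left to itself it flies up at 8 to 9 rad/s. Held shut by the catch it reads up to 0.01
- lid_hinge (a point): middle of the lid's hinge line, at the box's far top edge, 80 mm behind the box's middle and 90.5 mm above the desk; the hinge line runs along the box's y
- lid_edge (a point): middle of the lid's front edge, on its outer (upper) face, 160 mm from the hinge line; it moves with the lid. A tongue 32 mm wide stands out 6 mm beyond it, under the nose of the catch's bolt when shut
- catch (a joint): how far the catch's push button, in a grey housing on the middle of the box's front, is pressed down: 0 up, 0.005 m right down; sprung, 2 N at the top, 5 N right down. Pressing it draws a steel bolt back off the lid's tongue and frees the lid at 3 to 4 mm. Pushing the lid shut with 5 to 8 N at its front edge slides the tongue past the bolt's sloped nose until it snaps under it
- catch_pad (a point): middle of the button's top, the place to press from above: black, 28 mm (box's x) by 40 mm (box's y), 103 mm above the desk when up, 6 mm above the shut lid's outer face and 6 mm proud of its housing; its middle lies 38 mm in front of the lid's front edge, 118 mm in front of the box's middle. The bolt's nose, 24 mm wide, stands between button and lid, 109 mm above the desk at its highest
- pump (a joint): how far the cleaner bottle's pump head is pressed down: 0 up, 0.014 m fully down; sprung, 4 N at the top to 10 N at the bottom; a full press is 11 mm or more
- pump_top (a point): middle of the pump head's round top, 34 mm diameter, 222 mm above the desk when up, pressed from above. It is on the bottle's axis, at x = -62, y = -176 mm in the box's frame; bottle 68 mm diameter, shoulder 145 mm high. From the head a spout 10 mm thick, 210 mm above the desk, runs 74 mm in the box's +y over the felt's front right corner, its outlet bent down to 189 mm
- stamp_tray: low wooden tray fixed to the desk, 130 mm (x) by 200 mm (y), rim 14 mm high, floor 5 mm thick, a divider across its middle; one bay (its -y half) holds an ink pad, the other (+y half) is free. Origin: centre of the underside
- free_bay (a point): middle of the free bay's floor, 5 mm above the desk; the bay measures 120 mm (tray's x) by about 92 mm (tray's y)
- soaked_mid (a point): yesterday's stamp, which starts upright on the felt inside the shut box: mount a disc of 50 mm diameter; turned wooden handle on its middle: waist 16 mm thick up to 36 mm above the rubber, grip 25 mm thick from 39 to 56 mm, top at 62 mm (mount 16 mm thick, 42 to 84 g). The point is on its axis, 31 mm above the rubber; z up along the handle
- stamp_a_mid (a point): a used wooden-handled stamp, upright on the desk at the start; may be absent (None); mount a 50 x 32 mm rectangle (x by y); turned wooden handle on its middle: waist 16 mm thick up to 36 mm above the rubber, grip 25 mm thick from 39 to 56 mm, top at 62 mm (mount 16 mm thick, 42 to 84 g). The point is on its axis, 31 mm above the rubber; z up along the handle
- stamp_b_mid (a point): a used wooden-handled stamp, upright on the desk at the start; may be absent (None); mount a 58 x 30 mm rectangle (x by y); turned wooden handle on its middle: waist 16 mm thick up to 36 mm above the rubber, grip 25 mm thick from 39 to 56 mm, top at 62 mm (mount 16 mm thick, 42 to 84 g). The point is on its axis, 31 mm above the rubber; z up along the handle
- stamp_c_mid (a point): a used wooden-handled stamp, upright on the desk at the start; may be absent (None); mount a 40 x 40 mm square (x by y); turned wooden handle on its middle: waist 16 mm thick up to 36 mm above the rubber, grip 25 mm thick from 39 to 56 mm, top at 62 mm (mount 16 mm thick, 42 to 84 g). The point is on its axis, 31 mm above the rubber; z up along the handle
- stamp_d_mid (a point): a used wooden-handled stamp, upright on the desk at the start; may be absent (None); mount a disc of 42 mm diameter (x by y); turned wooden handle on its middle: waist 16 mm thick up to 36 mm above the rubber, grip 25 mm thick from 39 to 56 mm, top at 62 mm (mount 16 mm thick, 42 to 84 g). The point is on its axis, 31 mm above the rubber; z up along the handle
- dater: bystander: black self-inking date stamp with a grey plastic top, 36 x 62 x 89 mm, no wooden handle; origin under its middle
- calculator: bystander: black desk calculator, 140 x 90 x 20 mm; origin under its middle
- stapler: bystander: stapler, 125 x 34 x 50 mm; origin under its middle
- pen_cup: bystander: steel pen cup with pens, 72 mm diameter, cup 95 mm and pens about 140 mm tall; origin under its middle
- coin_tubes: bystander: rack of four clear coin tubes, 50 x 130 x 87 mm; origin under its middle
- mug: bystander: white mug, 80 mm diameter, 90 mm tall; origin under its middle
Mind the look-alikes: they are no part of the job. Leave any blue look-alike of the part that bears stamp_a_mid alone.

How it is judged (in metres and radians):
On the way, in this order (a step that is already met when the one before it is completed fails the run):
1. the lid is open (over 1.4 rad) (value of joint lid above 1.4 rad), for 0.3 s.
2. yesterday's stamp stands upright in the free bay of the tray (x of soaked_mid in the frame of free_bay between -0.045 and 0.045 m and y of soaked_mid in the frame of free_bay between -0.032 and 0.032 m and z of soaked_mid in the frame of free_bay between 0.024 and 0.038 m and angle between soaked_mid's own z axis and vertical below 0.15 rad), for 0.3 s.
3. the pump is pressed fully down (11 mm or more) while the lid is open and no stamp is in the box (value of joint pump above 0.011 m and value of joint lid above 1.2 rad and (x of stamp_a_mid in the frame of station below -0.085 m or x of stamp_a_mid in the frame of station above 0.085 m or y of stamp_a_mid in the frame of station below -0.14 m or y of stamp_a_mid in the frame of station above 0.14 m or z of stamp_a_mid in the frame of station above 0.1 m) and (x of stamp_b_mid in the frame of station below -0.085 m or x of stamp_b_mid in the frame of station above 0.085 m or y of stamp_b_mid in the frame of station below -0.14 m or y of stamp_b_mid in the frame of station above 0.14 m or z of stamp_b_mid in the frame of station above 0.1 m) and (x of stamp_c_mid in the frame of station below -0.085 m or x of stamp_c_mid in the frame of station above 0.085 m or y of stamp_c_mid in the frame of station below -0.14 m or y of stamp_c_mid in the frame of station above 0.14 m or z of stamp_c_mid in the frame of station above 0.1 m) and (x of stamp_d_mid in the frame of station below -0.085 m or x of stamp_d_mid in the frame of station above 0.085 m or y of stamp_d_mid in the frame of station below -0.14 m or y of stamp_d_mid in the frame of station above 0.14 m or z of stamp_d_mid in the frame of station above 0.1 m) and (x of soaked_mid in the frame of station below -0.085 m or x of soaked_mid in the frame of station above 0.085 m or y of soaked_mid in the frame of station below -0.14 m or y of soaked_mid in the frame of station above 0.14 m or z of soaked_mid in the frame of station above 0.1 m)), for 0.05 s.
4. the pump has come back up (value of joint pump below 0.003 m), for 0.1 s.
At the end, for the whole second after the job is handed in: lid shut and held by the catch (under 0.03 rad); every other wooden-handled stamp upright (within 0.15 rad) on the felt in the box; yesterday's stamp upright in the free bay (within 45 mm along the tray's x and 32 mm along its y of the bay's middle); pump up (all of step 2 and value of joint lid below 0.03 rad and value of joint catch below 0.0015 m and value of joint pump below 0.003 m and x of stamp_a_mid in the frame of station between -0.074 and 0.074 m and y of stamp_a_mid in the frame of station between -0.129 and 0.129 m and z of stamp_a_mid in the frame of station between 0.038 and 0.053 m and angle between each of stamp_a_mid, stamp_b_mid, stamp_c_mid, stamp_d_mid's own z axis and vertical below 0.15 rad and x of stamp_b_mid in the frame of station between -0.074 and 0.074 m and y of stamp_b_mid in the frame of station between -0.129 and 0.129 m and z of stamp_b_mid in the frame of station between 0.038 and 0.053 m and x of stamp_c_mid in the frame of station between -0.074 and 0.074 m and y of stamp_c_mid in the frame of station between -0.129 and 0.129 m and z of stamp_c_mid in the frame of station between 0.038 and 0.053 m and x of stamp_d_mid in the frame of station between -0.074 and 0.074 m and y of stamp_d_mid in the frame of station between -0.129 and 0.129 m and z of stamp_d_mid in the frame of station between 0.038 and 0.053 m); the robot touches nothing.
It fails at once if the lid flew open (swung open faster than 5 rad/s) (velocity of joint lid above 5 rad/s).
It fails at once if something else on the desk was pushed out of its place (over 30 mm) (distance of any of dater, calculator, stapler, pen_cup, coin_tubes, mug from where it was at the start of the episode above 0.03 m).
Of stamp_a, stamp_b, stamp_c, stamp_d only 2 to 4 are there at a start; the rules pass over those that are not, and their reading is None.
At some moment in a run one of stamp_a, stamp_b, stamp_c, stamp_d may be knocked a few centimetres aside while the robot is not near it.
It also fails if it takes over 210 s, if anything falls off the work surface, if the arm or the gripper's body presses on something with over 40 N, if the wrist force passes 120 N, or if a joint passes its speed limit or range.

## Working session

There is one attempt and no reset: what is moved stays moved. The work goes in short steps, Python scripts to look and compute and a tool call to move; the robot and the scene stay as the last step left them, time stands still between calls to the robot, and variables do not carry over. Pictures are saved under pics/ and viewed, at most 14 in all, crops included, and the job is handed in when it is done.

Besides the shell and the picture viewer there is one more tool, called after "Call:" by a JSON object that holds its "api" and its "payload". step_arm: Moves the arm, as the interface text tells. Scaled input: -1 to 1 covers 0.3 m each way for a shift and 45 degrees each way for a turn. Its arguments: {"type":"object","properties":{"steps":{"type":"array"}},"required":["steps"]}

```bash
ls; mkdir -p pics; cat > h.py <<'E'
from rig import *
import numpy as np, cv2
def K(c):
    f=c["image"].shape[0]/2/np.tan(np.radians(c["vertical_fov"])/2)
    return np.array([[f,0,c["cx"]],[0,f,c["cy"]],[0,0,1.]]),np.array([c["k1"],0,0,0.])
def proj(c,P):
    T=np.linalg.inv(np.array(c["world_from_camera"]));k,d=K(c)
    P=np.atleast_2d(np.array(P,float))@T[:3,:3].T+T[:3,3]
    return cv2.projectPoints(P,np.zeros(3),np.zeros(3),k,d)[0][:,0]
def ray(c,uv,z):
    T=np.array(c["world_from_camera"]);k,d=K(c)
    n=cv2.undistortPoints(np.array(uv,float).reshape(-1,1,2),k,d)[:,0]
    r=np.c_[n,np.ones(len(n))]@T[:3,:3].T
    return T[:3,3]+r*((z-T[2,3])/r[:,2])[:,None]
def save(c,n,box=None,s=1):
    im=c["image"][:,:,::-1]
    if box: im=im[box[1]:box[3],box[0]:box[2]]
    cv2.imwrite("pics/"+n,cv2.resize(im,None,fx=s,fy=s,interpolation=cv2.INTER_CUBIC))
E
python3 - <<'E'
from h import *
import pickle
for n in("scene","top"):
    c=capture(n);save(c,n+"0.png",s=1.4);pickle.dump(c,open(n+"0.pkl","wb"))
    print(n,c["vertical_fov"],c["cx"],c["cy"],c["k1"],np.round(c["world_from_camera"],3))
s=read_state();print(s["tcp_rot"],s["position"],s["opening"])
E
```

```text
pics
scene 43.766720660902415 269.15771044691087 213.54595007778727 -0.002071095784873468 [[-7.860e-01  5.030e-01 -3.600e-01  9.880e-01]
 [ 6.190e-01  6.400e-01 -4.560e-01  6.730e-01]
 [ 1.000e-03 -5.810e-01 -8.140e-01  1.262e+00]
 [ 0.000e+00  0.000e+00  0.000e+00  1.000e+00]]
top 44.27828278869719 278.36856380067064 211.4202425079213 -0.010318906009227915 [[ 0.025 -0.997  0.071  0.374]
 [-1.    -0.026 -0.016  0.04 ]
 [ 0.018 -0.071 -0.997  1.79 ]
 [ 0.     0.     0.     1.   ]]
[[ 8.92532792e-01  4.50982114e-01 -5.89439296e-04]
 [ 4.50982380e-01 -8.92530842e-01  1.89440810e-03]
 [ 3.28251417e-04 -1.95664809e-03 -9.99998032e-01]] [ 0.28169584 -0.55722054  0.2466624 ] 0.9970589686267606
```

View pics/scene0.png

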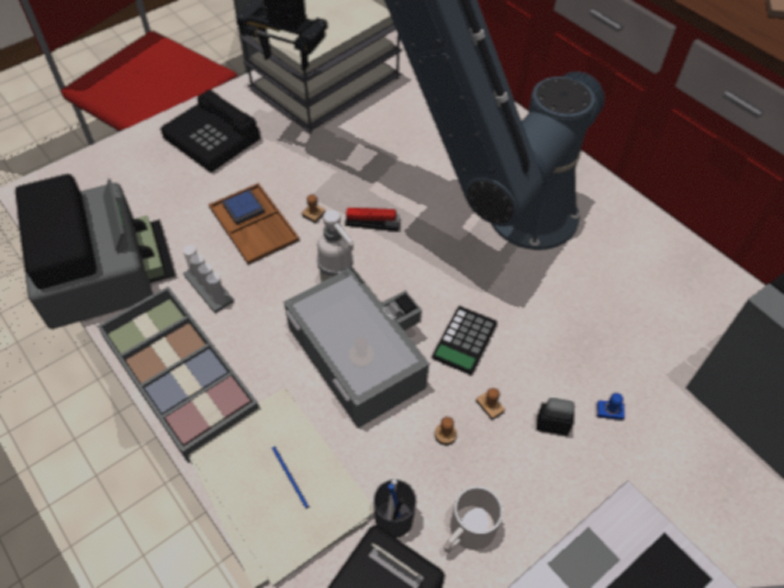

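View pics/top0.png

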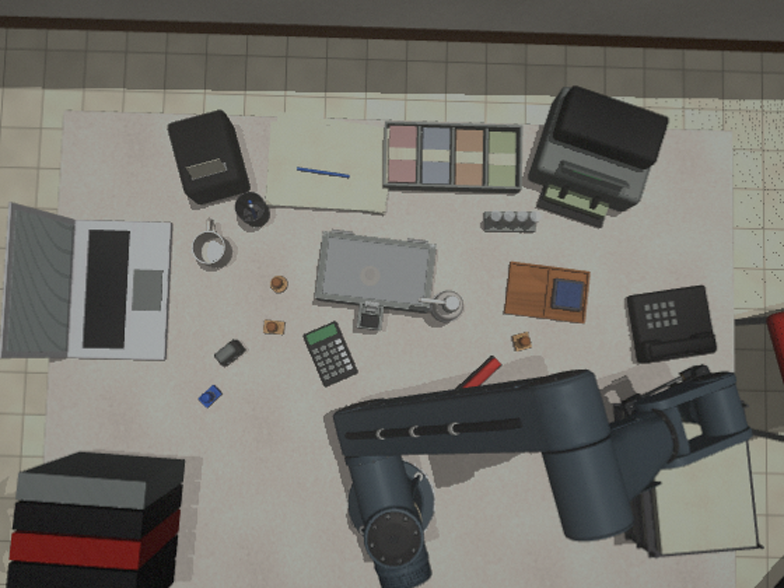

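The top view shows wooden stamps at about (279,284), (273,327) and (521,341) in the 1.4x picture. The blue look-alike is at (209,396), the box at (375,270), and the tray at (547,292) with its free bay on the left. Next I'll enlarge the crops to confirm this and measure.

```bash
python3 - <<'E'
from h import *
import pickle
t=pickle.load(open("top0.pkl","rb"));s=pickle.load(open("scene0.pkl","rb"))
def cr(c,x,y,w,h,k): return cv2.resize(c["image"][y:y+h,x:x+w,::-1],(w*k,h*k),interpolation=cv2.INTER_CUBIC)
A=cr(t,220,155,120,90,5)            #600x450
B=np.vstack([cr(t,183,190,40,50,5)[:, :200],cr(t,358,232,40,25,5),cr(t,135,270,40,15,5)]) #200x450
C=cr(s,300,265,100,60,4)[:150] if 0 else np.hstack([cr(s,305,270,64,30,5),cr(s,335,270,32,30,5),cr(s,210,133,32,30,5),cr(s,422,275,32,30,5)])
M=np.vstack([np.hstack([A,B]),C[:, :800]]);cv2.imwrite("pics/m.png",M)
E
```

```text
(no output)
```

View pics/m.png

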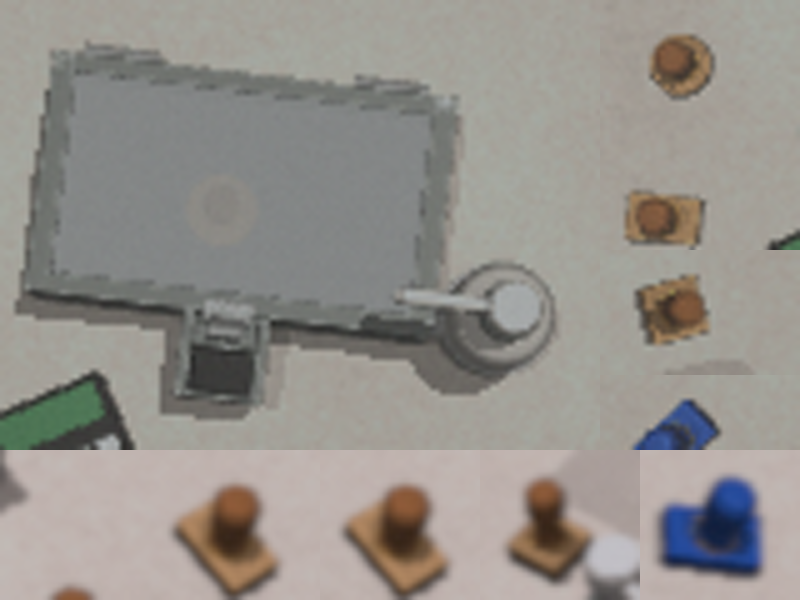

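```bash
python3 - <<'E'
from h import *
import pickle
from scipy.optimize import least_squares
t=pickle.load(open("top0.pkl","rb"));s=pickle.load(open("scene0.pkl","rb"))
a=lambda x,y:(220+x/5,155+y/5)
# pairs: pad, pump top, corners (hinge-left, hinge-right, front-right, front-left)
L=np.array([[-.118,0,.103],[-.062,-.176,.222],[.08,.135,.0935],[.08,-.135,.0935],[-.08,-.135,.0935],[-.08,.135,.0935]])
tu=np.array([a(222,368),a(517,307),a(55,55),a(455,102),a(437,325),a(25,288)])
su=np.array([[404,305],[332,217],[350,398],[288,308],[350,276],[425,366]])/1.4
def W(p,L): 
    c,q=np.cos(p[2]),np.sin(p[2]);return np.c_[p[0]+c*L[:,0]-q*L[:,1],p[1]+q*L[:,0]+c*L[:,1],L[:,2]]
def res(p): return np.r_[(proj(t,W(p,L))-tu).ravel(),(proj(s,W(p,L))[:2]-su[:2]).ravel()]
r=least_squares(res,[.55,.1,0],loss="soft_l1")
print("station",r.x[:2],np.degrees(r.x[2]));print(np.round(r.fun.reshape(-1,2),1))
print("pad",W(r.x,L)[0],"pump",W(r.x,L)[1])
b=lambda x,y,x0,y0,Y:(x0+(x-600)/5,y0+(y-Y)/5)
m=[b(682,66,183,190,0),b(665,219,183,190,0),b(673,310,358,232,250)];h=[b(675,58,183,190,0),b(656,217,183,190,0),b(686,308,358,232,250)]
print("mount",ray(t,m,.016));print("top",ray(t,h,.062))
sh=np.array([[447,423],[492,394],[312,200]])/1.4
print("scene tops",ray(s,sh,.060))
e=ray(t,[b(626,193,183,190,0),b(703,197,183,190,0),b(698,246,183,190,0),b(627,243,183,190,0)],.016);print("a corners",e)
e=ray(t,[b(637,290,358,232,250),b(693,277,358,232,250),b(709,330,358,232,250),b(650,344,358,232,250)],.016);print("c corners",e)
print("soaked",ray(t,[a(222,210)],.031),ray(s,[np.array([361,353])/1.4],.045))
tr=np.array([[511,263],[589,270],[583,322],[504,314],[550,267]])/1.4;print("tray",ray(t,tr,.014))
print("near objs",ray(t,np.array([[329,352],[228,352],[209,249],[480,373],[252,209],[277,284]])/1.4,.03))
E
```

```text
station [0.55322508 0.04762   ] -5.370318336976121
[[-0.5  0.3]
 [-0.4 -0.3]
 [-0.4 -1.2]
 [ 0.5 -0.8]
 [-1.4  2.5]
 [-0.5  0.1]
 [ 0.  -3.7]
 [-1.6 -2.7]]
pad [0.43574303 0.05866393 0.103     ] pump [ 0.47502493 -0.12180472  0.222     ]
mount [[ 0.52170512  0.28371484  0.016     ]
 [ 0.41622192  0.29156422  0.016     ]
 [ 0.39664241 -0.31593885  0.016     ]]
top [[ 0.52312374  0.28227626  0.062     ]
 [ 0.41629913  0.29108764  0.062     ]
 [ 0.39760605 -0.315443    0.062     ]]
scene tops [[ 0.52730986  0.29368503  0.06      ]
 [ 0.4231371   0.30097465  0.06      ]
 [ 0.40290033 -0.30229952  0.06      ]]
a corners [[0.43334244 0.31888351 0.016     ]
 [0.43196306 0.26611338 0.016     ]
 [0.39832871 0.26834914 0.016     ]
 [0.39913872 0.31692456 0.016     ]]
c corners [[ 0.40977115 -0.29087634  0.016     ]
 [ 0.41969621 -0.32950078  0.016     ]
 [ 0.38351929 -0.34099132  0.016     ]
 [ 0.37289975 -0.30034475  0.016     ]]
soaked [[0.54764393 0.0605774  0.031     ]] [[0.5541252  0.07402526 0.045     ]]
tray [[ 0.59060831 -0.28748511  0.014     ]
 [ 0.57844458 -0.48224951  0.014     ]
 [ 0.4488217  -0.46802474  0.014     ]
 [ 0.46355382 -0.27181211  0.014     ]
 [ 0.58328099 -0.38478038  0.014     ]]
near objs [[ 0.3594881   0.15534268  0.03      ]
 [ 0.35333269  0.39945444  0.03      ]
 [ 0.60296545  0.45599918  0.03      ]
 [ 0.31776223 -0.21251603  0.03      ]
 [ 0.70470613  0.35505111  0.03      ]
 [ 0.52157152  0.28708988  0.03      ]]
```

```bash
cat >> h.py <<'E'
from scipy.spatial.transform import Rotation as Ro
ST=np.array([.5532,.0476]);YAW=-5.37
def box(x,y,z):
    c,s=np.cos(np.radians(YAW)),np.sin(np.radians(YAW));return np.array([ST[0]+c*x-s*y,ST[1]+s*x+c*y,z])
def Rt(psi,tilt=0):
    "tool down, closing axis y at world angle psi; tilt raises the finger on the +y(tool) side"
    a=np.radians(psi);y=np.array([np.cos(a),np.sin(a),0]);z=np.array([0,0,-1.]);R=np.c_[np.cross(y,z),y,z]
    return Ro.from_rotvec(np.radians(tilt)*R[:,0]).as_matrix().T@R if 0 else Ro.from_rotvec(np.radians(tilt)*np.cross(y,[0,0,1]))  .as_matrix()@R
def plan(p,R,s=None):
    s=s or read_state();R0=np.array(s["tcp_rot"]);d=R0.T@(np.array(p)-s["position"]);w=Ro.from_matrix(R0.T@R).as_rotvec()
    print("shift",np.round(d/.3,3),"turn",np.round(np.degrees(w)/45,3))
def st():
    s=read_state();R=np.array(s["tcp_rot"]);print("t",s["time_s"],"p",np.round(s["position"],4),"psi",round(np.degrees(np.arctan2(R[1,1],R[0,1])),1),"F",np.round(s["force"],1),"o",round(s["opening"],3),"gf",round(s["grasp_force"],1));return s
E
python3 - <<'E'
from h import *
s=st();R=Rt(-5.4,5);print(np.round(R,3))
p=box(-.076,0,.18);print(p)
plan([.45,0,.33],R);plan(p,R)
E
```

```text
t 0.1 p [ 0.2817 -0.5572  0.2467] psi -63.2 F [-0.8  0.  -0.6] o 0.997 gf 0.0
[[ 0.094  0.992  0.087]
 [ 0.996 -0.094 -0.008]
 [-0.     0.087 -0.996]]
[0.47753356 0.05471261 0.18      ]
shift [ 1.338 -1.405 -0.275] turn [-0.104  0.054 -1.284]
shift [ 1.502 -1.526  0.226] turn [-0.104  0.054 -1.284]
```

Call:
{"api": "step_arm", "payload": {"steps": [[0.7,-0.75,-0.28,0,0,-0.75,-0.5],[0.7,-0.75,-0.28,0,0,-0.75,-0.5],[0.7,-0.75,-0.28,0,0,-0.75,-0.5],[0.7,-0.75,-0.28,0,0,-0.75,-0.5],[0.7,-0.75,-0.28,0,0,-0.75,-0.5],[0.7,-0.75,-0.28,0,0,-0.75,-0.5],[0.7,-0.75,-0.28,0,0,-0.75,-0.5],[0.7,-0.75,-0.28,0,0,-0.75,-0.5]]}}

```text
time_s: 0.77
position: [0.3678, -0.2586, 0.3321]
tcp_rot: [[0.491, 0.871, -0.0], [0.871, -0.491, 0.002], [0.001, -0.001, -1.0]]
force: [-0.8, -0.6, 0.0]
opening: 0.751
grasp_force: 0.0
```

```bash
python3 - <<'E'
from h import *
s=st();R=Rt(-5.4,5);plan(box(-.076,0,.3),R)
E
```

```text
t 0.7667 p [ 0.3678 -0.2586  0.3321] psi -29.4 F [-0.8 -0.6  0. ] o 0.751 gf 0.0
shift [ 1.089 -0.193  0.109] turn [-0.11   0.021 -0.533]
```

Call:
{"api": "step_arm", "payload": {"steps": [[1,-0.2,0,-0.11,0.02,-0.53,-0.5],[1,-0.2,0,-0.11,0.02,-0.53,-0.5],[1,-0.2,0,-0.11,0.02,-0.53,-0.5],[1,-0.2,0,-0.11,0.02,-0.53,-0.5],[1,-0.2,0,-0.11,0.02,-0.53,-0.5],[1,-0.2,0.1,-0.11,0.02,-0.53,-0.5],[1,-0.2,0.3,-0.11,0.02,-0.53,-0.5],[1,-0.2,0.3,-0.11,0.02,-0.53,-0.5]]}}

```text
time_s: 1.43
position: [0.4619, 0.0227, 0.2529]
tcp_rot: [[0.095, 0.991, 0.092], [0.995, -0.095, -0.012], [-0.003, 0.092, -0.996]]
force: [0.1, -0.8, -0.7]
opening: 0.75
grasp_force: 0.0
```

```bash
python3 - <<'E'
from h import *
s=st();R=Rt(-5.4,5);plan(box(-.076,0,.15),R)
E
```

```text
t 1.4333 p [0.4619 0.0227 0.2529] psi -5.5 F [ 0.1 -0.8 -0.7] o 0.75 gf 0.0
shift [0.112 0.01  0.345] turn [ 0.007  0.004 -0.001]
```

Call:
{"api": "step_arm", "payload": {"steps": [[0.11,0.01,0.3,0,0,0,-0.5],[0.11,0.01,0.3,0,0,0,-0.5],[0.11,0.01,0.3,0,0,0,-0.5],[0.11,0.01,0.3,0,0,0,-0.5]]}}

```text
time_s: 1.77
position: [0.4721, 0.0538, 0.1593]
tcp_rot: [[0.095, 0.992, 0.078], [0.995, -0.095, -0.01], [-0.002, 0.078, -0.997]]
force: [-0.2, -0.3, 0.2]
opening: 0.752
grasp_force: 0.0
```

```bash
python3 - <<'E'
from h import *
import pickle
s=st();R=np.array(s["tcp_rot"]);P=np.array(s["position"])
c=capture("scene");pickle.dump(c,open("s1.pkl","wb"))
pts=[P+R@[0,sg*(.0325+o),.025] for sg in(-1,1) for o in (0,.015)]
uv=proj(c,pts);print(uv);uvp=proj(c,[box(-.118,0,.103),box(-.08,.135,.097),box(-.08,-.135,.097),box(-.062,-.176,.222)]);print(uvp)
im=c["image"].copy()
x0,y0=195,150
big=cv2.resize(im[y0:y0+150,x0:x0+200,::-1],None,fx=4,fy=4,interpolation=cv2.INTER_CUBIC)
for u in uv: cv2.circle(big,tuple(int(v) for v in (u-[x0,y0])*4),3,(0,255,0),-1)
for u in uvp: cv2.circle(big,tuple(int(v) for v in (u-[x0,y0])*4),3,(0,0,255),-1)
cv2.imwrite("pics/s1.png",big)
E
```

```text
t 1.7667 p [0.4721 0.0538 0.1593] psi -5.5 F [-0.2 -0.3  0.2] o 0.752 gf 0.0
[[286.71315711 208.56511523]
 [291.32781908 206.38721147]
 [266.27601824 218.21046942]
 [261.45552089 220.48551038]]
[[288.60397102 214.17434867]
 [305.65399807 257.85128179]
 [250.70667131 188.67821225]
 [235.5835418  152.33259005]]
```

View pics/s1.png

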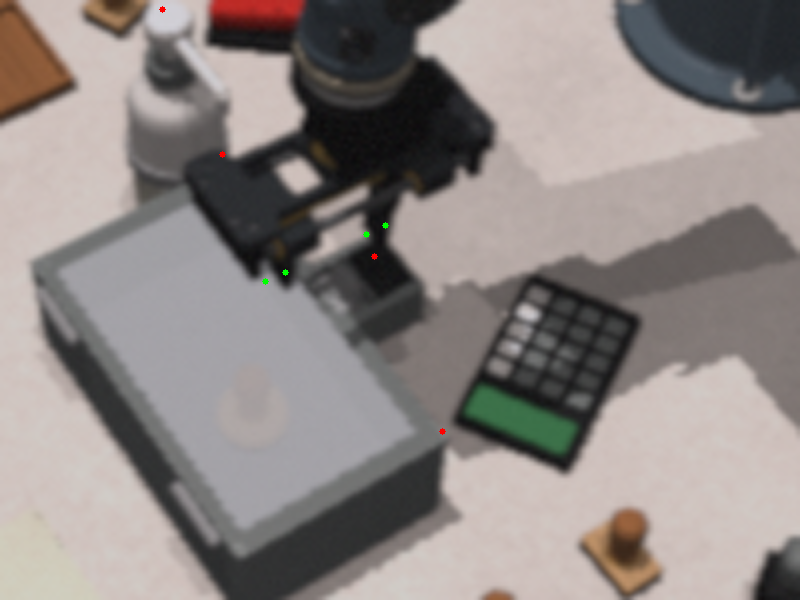

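The projected fingertips sit about 3 px above the real ones in the scene view, and the box points are off by the same amount. The top-camera estimate of the box therefore agrees with the arm. I'll go down onto the button.

Call:
{"api": "step_arm", "payload": {"steps": [[0,-0.005,0.05,0,0,0,-0.5],[0,-0.008,0.09,0,0,0,-0.5],[0,-0.008,0.1,0,0,0,-0.5],[0,-0.008,0.1,0,0,0,-0.5]]}}

```text
time_s: 2.15
position: [0.4751, 0.0516, 0.1336]
tcp_rot: [[0.098, 0.991, 0.087], [0.995, -0.098, -0.011], [-0.003, 0.088, -0.996]]
force: [0.1, 0.7, 0.3]
opening: 0.748
grasp_force: 0.0
```

```bash
python3 - <<'E'
from h import *
s=st();R=np.array(s["tcp_rot"]);P=np.array(s["position"])
for y in(-.0475,.0475):print(P+R@[0,y,.025])
E
```

```text
t 2.15 p [0.4751 0.0516 0.1336] psi -5.6 F [0.1 0.7 0.3] o 0.748 gf 0.0
[0.43020037 0.05600152 0.10447732]
[0.52437658 0.04672964 0.11283638]
```

Call:
{"api": "step_arm", "payload": {"steps": [[0.005,-0.002,0.01,0,0,0,-0.5],[0.005,-0.004,0.018,0,0,0,-0.5],[0.005,-0.005,0.022,0,0,0,-0.5],[0.005,-0.005,0.022,0,0,0,-0.5]]}}

```text
time_s: 2.48
position: [0.4758, 0.0533, 0.1274]
tcp_rot: [[0.097, 0.991, 0.091], [0.995, -0.096, -0.012], [-0.003, 0.092, -0.996]]
force: [0.8, -1.8, 6.6]
opening: 0.754
grasp_force: 2.8
```

```bash
python3 - <<'E'
from h import *
s=st();R=np.array(s["tcp_rot"]);P=np.array(s["position"])
for y in(-.0475,.0475):print(P+R@[0,y,.025])
E
```

```text
t 2.4833 p [0.4758 0.0533 0.1274] psi -5.6 F [ 0.8 -1.8  6.6] o 0.754 gf 2.8
[0.43095948 0.05754415 0.09815733]
[0.52511403 0.04838744 0.10687946]
```

```bash
cat >> h.py <<'E'
def arc(ths,tilts,r=.123,pad=.0325,yb=0.0,extra=0):
    s=read_state();R0=np.array(s["tcp_rot"]);P0=np.array(s["position"])
    for th,ti in zip(ths,tilts):
        a=np.radians(th);R=Rt(YAW,ti)
        C=box(.08-r*np.cos(a)+.0065*np.sin(a)+extra,yb,.0905+r*np.sin(a)+.0065*np.cos(a))
        p=C-R@[0,pad,.025]
        d=R0.T@(p-P0)/.3;w=np.degrees(Ro.from_matrix(R0.T@R).as_rotvec())/45
        print(th,np.round(d,3),np.round(w,3))
E
python3 - <<'E'
from h import *
s=read_state();R=np.array(s["tcp_rot"]);C=np.array(s["position"])+R@[0,.0325,.025];d=C-box(0,0,0);c,q=np.cos(np.radians(YAW)),np.sin(np.radians(YAW))
print("box xyz of corner",c*d[0]+q*d[1],-q*d[0]+c*d[1],C[2])
arc([5,8,12,16,20,24,28,32],[5,5,5,5,4.5,4,3.5,3])
E
```

```text
box xyz of corner -0.042972963773721375 -0.0017963619375490143 0.10550228164252473
5 [ 0.005  0.004 -0.007] [ 0.006  0.004 -0.004]
8 [ 0.005  0.01  -0.028] [ 0.006  0.004 -0.004]
12 [ 0.005  0.019 -0.055] [ 0.006  0.004 -0.004]
16 [ 0.005  0.03  -0.082] [ 0.006  0.004 -0.004]
20 [ 0.005  0.043 -0.109] [ 0.017  0.004 -0.004]
24 [ 0.005  0.058 -0.134] [ 0.028  0.004 -0.004]
28 [ 0.005  0.075 -0.159] [ 0.039  0.004 -0.004]
32 [ 0.005  0.094 -0.182] [ 0.05   0.004 -0.004]
```

Call:
{"api": "step_arm", "payload": {"steps": [[0,0.004,-0.007,0,0,0,-0.5],[0,0.01,-0.028,0,0,0,-0.5],[0,0.015,-0.042,0,0,0,-0.5],[0,0.019,-0.055,0,0,0,-0.5],[0,0.019,-0.055,0,0,0,-0.5]]}}

```text
time_s: 2.9
position: [0.4787, 0.0535, 0.1441]
tcp_rot: [[0.098, 0.991, 0.088], [0.995, -0.097, -0.011], [-0.002, 0.089, -0.996]]
force: [-0.2, -0.9, 1.3]
opening: 0.745
grasp_force: 0.5
```

```bash
python3 - <<'E'
from h import *
st();c=capture("scene");save(c,"s2.png",(195,130,395,280),3)
arc([16,20,24,28,32,36,40,45],[4.5,4.5,4,4,3.5,3.5,3,3])
E
```

```text
t 2.9 p [0.4787 0.0535 0.1441] psi -5.6 F [-0.2 -0.9  1.3] o 0.745 gf 0.5
16 [ 0.004  0.016 -0.03 ] [ 0.013  0.003 -0.005]
20 [ 0.004  0.029 -0.056] [ 0.013  0.003 -0.005]
24 [ 0.004  0.044 -0.081] [ 0.024  0.003 -0.005]
28 [ 0.004  0.06  -0.105] [ 0.024  0.003 -0.005]
32 [ 0.004  0.078 -0.129] [ 0.035  0.003 -0.005]
36 [ 0.004  0.098 -0.15 ] [ 0.035  0.003 -0.005]
40 [ 0.004  0.119 -0.171] [ 0.046  0.003 -0.005]
45 [ 0.004  0.147 -0.193] [ 0.046  0.003 -0.005]
```

View pics/s2.png

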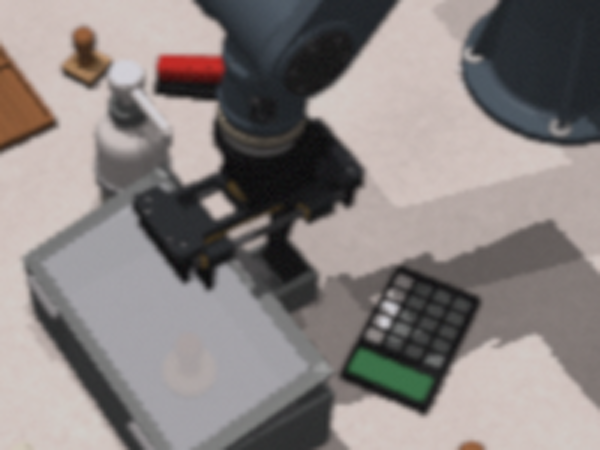

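The lid is free. Its front corner, at (325,372), has risen against the finger, and the upward force of 1.3 N matches the spring. I'll keep guiding it up.

Call:
{"api": "step_arm", "payload": {"steps": [[0.004,0.016,-0.03,0.01,0,0,-0.5],[0.004,0.029,-0.056,0.013,0,0,-0.5],[0.004,0.044,-0.081,0.024,0,0,-0.5],[0.004,0.06,-0.105,0.024,0,0,-0.5],[0.004,0.078,-0.129,0.035,0,0,-0.5],[0.004,0.098,-0.15,0.035,0,0,-0.5],[0.004,0.119,-0.171,0.046,0,0,-0.5],[0.004,0.147,-0.193,0.046,0,0,-0.5]]}}

```text
time_s: 3.62
position: [0.5168, 0.0512, 0.2046]
tcp_rot: [[0.097, 0.994, 0.049], [0.995, -0.097, -0.007], [-0.002, 0.049, -0.999]]
force: [-0.3, 0.2, 0.4]
opening: 0.75
grasp_force: 0.3
```

```bash
python3 - <<'E'
from h import *
st()
arc([45,50,55,60,65,70,75,80],[3,2,2,1,1,0,-1,-1])
E
```

```text
t 3.6167 p [0.5168 0.0512 0.2046] psi -5.6 F [-0.3  0.2  0.4] o 0.75 gf 0.3
45 [-0.001  0.002 -0.002] [-0.004  0.003 -0.005]
50 [-0.001  0.032 -0.026] [ 0.019  0.003 -0.005]
55 [-0.001  0.062 -0.044] [ 0.019  0.003 -0.005]
60 [-0.     0.096 -0.062] [ 0.041  0.003 -0.005]
65 [-0.     0.129 -0.075] [ 0.041  0.003 -0.005]
70 [-0.     0.165 -0.088] [ 0.063  0.003 -0.005]
75 [-0.     0.202 -0.097] [ 0.085  0.003 -0.005]
80 [-0.     0.237 -0.101] [ 0.085  0.003 -0.005]
```

Call:
{"api": "step_arm", "payload": {"steps": [[0,0.032,-0.026,0.02,0,0,-0.5],[0,0.062,-0.044,0.02,0,0,-0.5],[0,0.096,-0.062,0.04,0,0,-0.5],[0,0.129,-0.075,0.04,0,0,-0.5],[0,0.165,-0.088,0.06,0,0,-0.5],[0,0.202,-0.097,0.08,0,0,-0.5],[0,0.237,-0.101,0.08,0,0,-0.5]]}}

```text
time_s: 4.2
position: [0.5872, 0.0444, 0.2385]
tcp_rot: [[0.097, 0.995, -0.012], [0.995, -0.097, -0.001], [-0.002, -0.012, -1.0]]
force: [0.7, -0.2, -0.1]
opening: 0.752
grasp_force: 0.2
```

```bash
python3 - <<'E'
from h import *
st()
arc([85,90,95,100,104],[-2,-3,-4,-4,-4])
E
```

```text
t 4.2 p [0.5872 0.0444 0.2385] psi -5.6 F [ 0.7 -0.2 -0.1] o 0.752 gf 0.2
85 [ 0.     0.033 -0.004] [ 0.029  0.002 -0.005]
90 [ 0.     0.071 -0.006] [ 0.052  0.002 -0.005]
95 [ 0.     0.108 -0.005] [ 0.074  0.002 -0.005]
100 [0.001 0.143 0.001] [ 0.074  0.002 -0.005]
104 [0.001 0.171 0.008] [ 0.074  0.002 -0.005]
```

Call:
{"api": "step_arm", "payload": {"steps": [[0,0.033,-0.005,0.03,0,0,-0.5],[0,0.071,-0.006,0.05,0,0,-0.5],[0,0.108,-0.006,0.07,0,0,-0.5],[0,0.143,-0.006,0.07,0,0,-0.5],[0,0.171,-0.006,0.07,0,0,-0.5],[0,0.19,-0.006,0.07,0,0,-0.5],[0,0.19,-0.006,0.07,0,0,-0.5]]}}

```text
time_s: 4.78
position: [0.6435, 0.0387, 0.239]
tcp_rot: [[0.097, 0.993, -0.067], [0.995, -0.097, 0.004], [-0.002, -0.067, -0.998]]
force: [1.0, -0.1, -1.4]
opening: 0.75
grasp_force: 0.0
```

```bash
python3 - <<'E'
from h import *
st();c=capture("scene");save(c,"s3.png",(150,80,410,280),3)
plan(box(.04,0,.33),Rt(YAW))
E
```

```text
t 4.7833 p [0.6435 0.0387 0.239 ] psi -5.6 F [ 1.  -0.1 -1.4] o 0.75 gf 0.0
shift [-0.    -0.187 -0.291] turn [-0.087  0.003 -0.005]
```

View pics/s3.png

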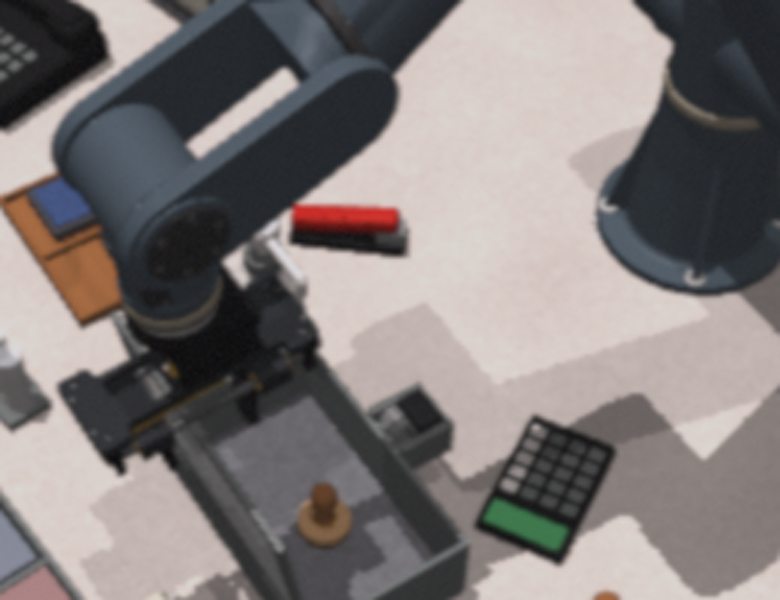

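The lid is fully open at its stop, and the soaked stamp is visible on the felt at crop (324,510). I'll lift straight up, then measure.

Call:
{"api": "step_arm", "payload": {"steps": [[0,-0.01,-0.12,0,0,0,-0.5],[0,-0.02,-0.24,0,0,0,-0.5],[0,-0.04,-0.33,0,0,0,-0.5],[0,-0.1,-0.33,-0.09,0,0,-0.5],[0,-0.25,-0.33,-0.09,0,0,-0.5],[0,-0.4,-0.33,-0.09,0,0,-0.5],[0,-0.5,-0.33,-0.09,0,0,-0.5],[0,-0.5,-0.33,-0.09,0,0,-0.5]]}}

```text
time_s: 5.5
position: [0.4908, 0.0548, 0.3477]
tcp_rot: [[0.096, 0.995, -0.007], [0.995, -0.096, -0.001], [-0.002, -0.007, -1.0]]
force: [-0.7, 0.1, 0.5]
opening: 0.753
grasp_force: 0.0
```

```bash
python3 - <<'E'
from h import *
import pickle
st();c=capture("scene");pickle.dump(c,open("s4.pkl","wb"))
b=np.array([0,-3.])
m=np.array([[150+325/3,80+521/3]])+b;h=np.array([[150+323/3,80+496/3]])+b
print(ray(c,m,.031),ray(c,h,.066))
t=capture("top");save(t,"t4.png",(220,130,360,250),5)
p=ray(c,m,.031)[0];plan([p[0],p[1],.13],Rt(YAW+90));plan([p[0],p[1],.13],Rt(YAW-90))
print(read_state()["joint_positions"])
E
```

```text
t 5.5 p [0.4908 0.0548 0.3477] psi -5.5 F [-0.7  0.1  0.5] o 0.753 gf 0.0
[[0.54521338 0.06418374 0.031     ]] [[0.54318891 0.05949375 0.066     ]]
shift [0.053 0.148 0.73 ] turn [ 2.000e-03  7.000e-03 -2.004e+00]
shift [0.053 0.148 0.73 ] turn [ 0.007 -0.002  1.996]
[-6.5948114  13.92052032 91.72235856 -0.14063408 74.11107949 -0.99395236]
```

View pics/t4.png

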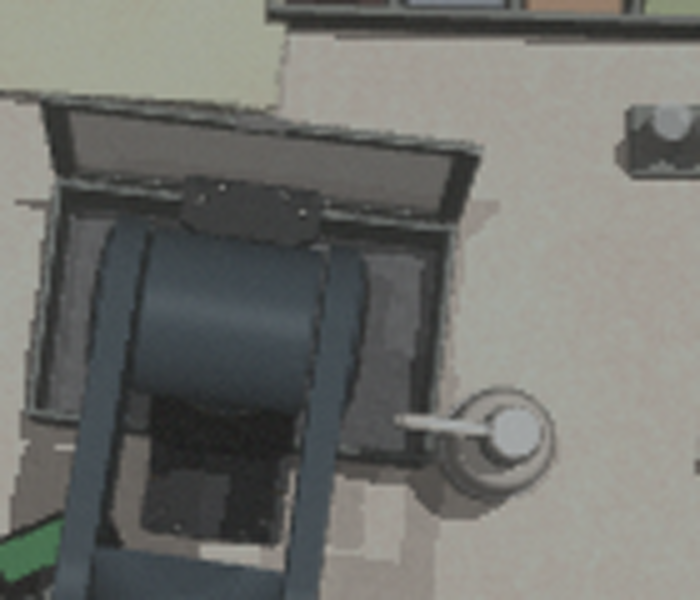

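Call:
{"api": "step_arm", "payload": {"steps": [[0.05,0.02,0,0,0,0.9,-0.5],[0.05,0.02,0,0,0,0.9,-0.5],[0.05,0.02,0,0,0,0.9,-0.5],[0.05,0.02,0,0,0,0.9,-0.5],[0.05,0.02,0,0,0,0.9,-0.5],[0.05,0.02,0,0,0,0.9,-0.5],[0.05,0.02,0,0,0,0.9,-0.5]]}}

```text
time_s: 6.18
position: [0.5094, 0.0671, 0.3483]
tcp_rot: [[0.721, 0.692, 0.004], [0.692, -0.721, -0.003], [0.001, 0.005, -1.0]]
force: [-0.3, 0.6, 0.2]
opening: 0.752
grasp_force: 0.0
```

Call:
{"api": "step_arm", "payload": {"steps": [[0,0,0,0,0,0.98,-0.5],[0,0,0,0,0,0.98,-0.5],[0,0,0,0,0,0.98,-0.5],[0,0,0,0,0,0.98,-0.5],[0,0,0,0,0,0.98,-0.5],[0,0,0,0,0,0.98,-0.5],[0,0,0,0,0,0.98,-0.5],[0,0,0,0,0,0.98,-0.5]]}}

```text
time_s: 6.85
position: [0.5087, 0.0672, 0.3483]
tcp_rot: [[1.0, 0.0, 0.004], [0.0, -1.0, -0.003], [0.004, 0.003, -1.0]]
force: [0.5, 0.7, -1.1]
opening: 0.75
grasp_force: 0.0
```

```bash
python3 - <<'E'
from h import *
st();plan([.546,.062,.13],Rt(YAW-90))
E
```

```text
t 6.85 p [0.5087 0.0672 0.3483] psi -90.0 F [ 0.5  0.7 -1.1] o 0.75 gf 0.0
shift [0.122 0.015 0.728] turn [ 0.003 -0.005  0.12 ]
```

Call:
{"api": "step_arm", "payload": {"steps": [[0.12,0.015,0.1,0,0,0.12,-0.5],[0.12,0.015,0.25,0,0,0.12,-0.5],[0.12,0.015,0.4,0,0,0.12,-0.5],[0.12,0.015,0.55,0,0,0.12,-0.5],[0.12,0.015,0.68,0,0,0.12,-0.5],[0.12,0.015,0.73,0,0,0.12,-0.5],[0.12,0.015,0.73,0,0,0.12,-0.5]]}}

```text
time_s: 7.43
position: [0.541, 0.0622, 0.1239]
tcp_rot: [[0.996, -0.094, -0.009], [-0.094, -0.996, -0.002], [-0.008, 0.003, -1.0]]
force: [0.2, -0.2, 0.7]
opening: 0.75
grasp_force: 0.0
```

```bash
python3 - <<'E'
from h import *
s=st();R=np.array(s["tcp_rot"]);P=np.array(s["position"])
c=capture("scene");x0,y0=200,170
save(c,"s5.png",(x0,y0,x0+120,y0+120),5)
im=cv2.imread("pics/s5.png")
for z in (.025,.085):
    u=proj(c,[P+R@[0,0,z]])[0]+[0,3];cv2.circle(im,tuple(int(v) for v in (u-[x0,y0])*5),3,(0,255,0),-1)
cv2.imwrite("pics/s5.png",im)
E
```

```text
t 7.4333 p [0.541  0.0622 0.1239] psi -95.4 F [ 0.2 -0.2  0.7] o 0.75 gf 0.0
```

View pics/s5.png

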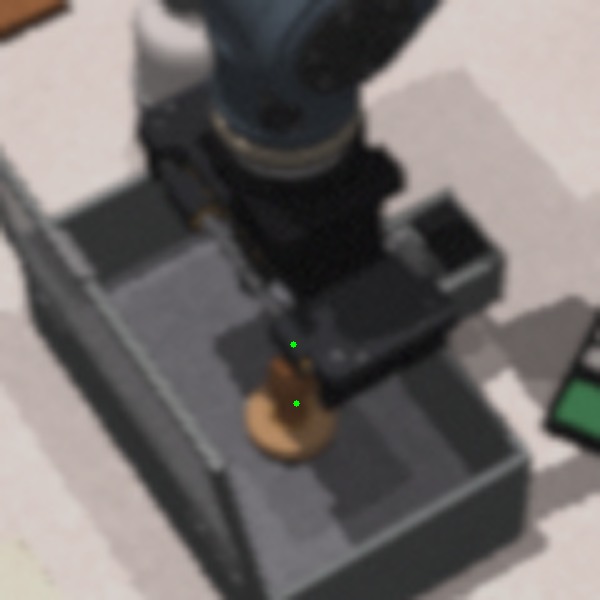

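Call:
{"api": "step_arm", "payload": {"steps": [[0.012,0,0.06,0,-0.01,0,-0.5],[0.012,0.002,0.14,0,-0.01,0,-0.5],[0.012,0.002,0.183,0,-0.01,0,-0.5],[0.012,0.002,0.183,0,-0.01,0,-0.5],[0.012,0.002,0.183,0,-0.01,0,0.6],[0.012,0.002,0.183,0,-0.01,0,0.6],[0.012,0.002,0.183,0,-0.01,0,0.6],[0.012,0.002,0.183,0,-0.01,0,0.6]]}}

```text
time_s: 8.15
position: [0.5496, 0.0609, 0.0762]
tcp_rot: [[0.995, -0.097, -0.001], [-0.097, -0.995, -0.002], [-0.001, 0.002, -1.0]]
force: [0.2, 0.3, -0.3]
opening: 0.53
grasp_force: 0.0
```

Call:
{"api": "step_arm", "payload": {"steps": [[0,0,0,0,0,0,0.8],[0,0,-0.1,0,0,0,0.8],[0,0,-0.22,0,0,0,0.8],[0,0,-0.35,0,0,0,0.8],[0,0,-0.48,0,0,0,0.8],[0,0,-0.6,0,0,0,0.8],[0,0,-0.73,0,0,0,0.8],[0,0,-0.85,0,0,0,0.8]]}}

```text
time_s: 8.82
position: [0.5491, 0.0616, 0.3325]
tcp_rot: [[0.995, -0.097, -0.003], [-0.097, -0.995, -0.002], [-0.002, 0.002, -1.0]]
force: [1.4, 0.6, -0.1]
opening: 0.109
grasp_force: 0.0
```

```bash
python3 - <<'E'
from h import *
import pickle
st();plan([.524,-.329,.33],Rt(-95.4))
c=capture("top");pickle.dump(c,open("t6.pkl","wb"))
A=cv2.resize(c["image"][80:230,220:420,::-1],None,fx=4,fy=4,interpolation=cv2.INTER_CUBIC);cv2.imwrite("pics/t6.png",A)
E
```

```text
t 8.8167 p [0.5491 0.0616 0.3325] psi -95.6 F [ 1.4  0.6 -0.1] o 0.109 gf 0.0
shift [0.043 1.304 0.011] turn [ 0.003  0.003 -0.004]
```

The fingers close slower than I allowed, so the lift came too early and missed the grip. I'll check numerically that the stamp still stands, using colour segmentation.

```bash
cat >> h.py <<'E'
def wood(c,roi):
    x0,y0,x1,y1=roi;im=c["image"][y0:y1,x0:x1].astype(int)
    m=((im[...,0]-im[...,2]>30)&(im[...,0]>im[...,1]+12)).astype(np.uint8)
    n,l,s,ce=cv2.connectedComponentsWithStats(m)
    return [(s[i,4],s[i,0]+x0,s[i,1]+y0,s[i,2],s[i,3],np.round(ce[i]+[x0,y0],1)) for i in range(1,n) if s[i,4]>8]
E
python3 - <<'E'
from h import *
import pickle
for f in("scene0.pkl","s4.pkl"): print(f,wood(pickle.load(open(f,"rb")),(200,200,320,290)))
print(wood(capture("scene"),(200,200,320,290)))
E
```

```text
scene0.pkl []
s4.pkl [(np.int32(269), np.int32(249), np.int32(241), np.int32(18), np.int32(21), array([257.4, 251.7]))]
[(np.int32(257), np.int32(249), np.int32(241), np.int32(18), np.int32(21), array([257.2, 251.9]))]
```

Call:
{"api": "step_arm", "payload": {"steps": [[-0.008,0,0,0,0,0,-0.2],[-0.008,0,0.05,0,0,0,-0.2],[-0.008,0,0.12,0,0,0,-0.2],[-0.008,0,0.24,0,0,0,-0.2],[-0.008,0,0.36,0,0,0,-0.2],[-0.008,0,0.48,0,0,0,-0.2],[-0.008,0,0.6,0,0,0,-0.2],[-0.008,0,0.66,0,0,0,-0.2]]}}

```text
time_s: 9.58
position: [0.5416, 0.0616, 0.1262]
tcp_rot: [[0.995, -0.097, -0.015], [-0.097, -0.995, -0.001], [-0.015, 0.003, -1.0]]
force: [0.0, -0.5, 0.3]
opening: 0.572
grasp_force: 0.0
```

Call:
{"api": "step_arm", "payload": {"steps": [[0,0,0,0,0,0,-0.2],[0,0,0.05,0,0,0,-0.2],[0,0,0.12,0,0,0,-0.2],[0,0,0.19,0,0,0,-0.2],[0,0,0.21,0,0,0,-0.2],[0,0,0.21,0,0,0,0.8],[0,0,0.21,0,0,0,0.8],[0,0,0.21,0,0,0,0.8]]}}

```text
time_s: 10.25
position: [0.5469, 0.0612, 0.0699]
tcp_rot: [[0.995, -0.097, -0.002], [-0.097, -0.995, -0.002], [-0.002, 0.002, -1.0]]
force: [0.6, -0.1, 0.4]
opening: 0.455
grasp_force: 0.0
```

```bash
python3 - <<'E'
from h import *
st()
E
```

```text
t 10.25 p [0.5469 0.0612 0.0699] psi -95.6 F [ 0.6 -0.1  0.4] o 0.455 gf 0.0
```

Call:
{"api": "step_arm", "payload": {"steps": [[0,0,0,0,0,0,0.8],[0,0,0,0,0,0,0.8],[0,0,0,0,0,0,0.8],[0,0,0,0,0,0,0.8],[0,0,0,0,0,0,0.8],[0,0,0,0,0,0,0.8]]}}

```text
time_s: 10.75
position: [0.5468, 0.0613, 0.0697]
tcp_rot: [[0.995, -0.097, -0.002], [-0.097, -0.995, -0.002], [-0.002, 0.002, -1.0]]
force: [-0.9, 1.3, 6.1]
opening: 0.275
grasp_force: 30.0
```

Call:
{"api": "step_arm", "payload": {"steps": [[0,0,-0.05,0,0,0,0.8],[0,0,-0.15,0,0,0,0.8],[0,0,-0.28,0,0,0,0.8],[0,0,-0.41,0,0,0,0.8],[0,0,-0.54,0,0,0,0.8],[0,0,-0.67,0,0,0,0.8],[0,0,-0.8,0,0,0,0.8],[0,0,-0.9,0,0,0,0.8]]}}

```text
time_s: 11.42
position: [0.5473, 0.0617, 0.342]
tcp_rot: [[0.995, -0.097, -0.001], [-0.097, -0.995, -0.003], [-0.001, 0.003, -1.0]]
force: [1.1, 0.4, -1.2]
opening: 0.279
grasp_force: 30.0
```

```bash
python3 - <<'E'
from h import *
st();plan([.524,-.329,.34],Rt(-94));print(read_state()["joint_positions"])
E
```

```text
t 11.4167 p [0.5473 0.0617 0.342 ] psi -95.6 F [ 1.1  0.4 -1.2] o 0.279 gf 30.0
shift [0.049 1.304 0.01 ] turn [ 0.003  0.001 -0.035]
[-5.11788652 18.76289902 85.72623618 -0.16035841 75.55499332 90.50713411]
```

Call:
{"api": "step_arm", "payload": {"steps": [[0.02,0.65,0,0,0,0,0.8],[0.02,0.65,0,0,0,0,0.8],[0.02,0.65,0,0,0,0,0.8],[0.02,0.65,0,0,0,0,0.8],[0.02,0.65,0,0,0,0,0.8],[0.02,0.65,0,0,0,0,0.8],[0.02,0.65,0,0,0,0,0.8]]}}

```text
time_s: 12.0
position: [0.5335, -0.1344, 0.3386]
tcp_rot: [[0.995, -0.101, -0.005], [-0.101, -0.995, -0.001], [-0.005, 0.002, -1.0]]
force: [-0.0, 0.8, 0.7]
opening: 0.277
grasp_force: 30.0
```

Call:
{"api": "step_arm", "payload": {"steps": [[0.03,0.65,0,0,0,0,0.8],[0.03,0.65,0,0,0,0,0.8],[0.03,0.65,0,0,0,0,0.8],[0.03,0.65,0,0,0,0,0.8],[0.03,0.65,0.2,0,0,0,0.8],[0.03,0.65,0.35,0,0,0,0.8],[0.03,0.65,0.5,0,0,0,0.8],[0.03,0.65,0.5,0,0,0,0.8]]}}

```text
time_s: 12.67
position: [0.5223, -0.3261, 0.1859]
tcp_rot: [[0.995, -0.097, -0.008], [-0.097, -0.995, 0.002], [-0.008, -0.001, -1.0]]
force: [-0.4, 0.4, -1.3]
opening: 0.277
grasp_force: 30.0
```

```bash
python3 - <<'E'
from h import *
st();plan([.524,-.329,.062],Rt(-94))
E
```

```text
t 12.6667 p [ 0.5223 -0.3261  0.1859] psi -95.6 F [-0.4  0.4 -1.3] o 0.277 gf 30.0
shift [0.01  0.01  0.413] turn [-0.001  0.01  -0.035]
```

Call:
{"api": "step_arm", "payload": {"steps": [[0.01,0.01,0.1,0,0,0,0.8],[0.01,0.01,0.2,0,0,0,0.8],[0.01,0.01,0.29,0,0,0,0.8],[0.01,0.01,0.35,0,0,0,0.8],[0.01,0.01,0.37,0,0,0,0.8],[0.01,0.01,0.37,0,0,0,0.8]]}}

```text
time_s: 13.17
position: [0.5252, -0.3294, 0.0766]
tcp_rot: [[0.995, -0.096, -0.008], [-0.096, -0.995, 0.001], [-0.008, -0.001, -1.0]]
force: [0.6, -0.1, -0.8]
opening: 0.276
grasp_force: 30.0
```

```bash
python3 - <<'E'
from h import *
st();plan([.524,-.329,.06],Rt(-95.6))
E
```

```text
t 13.1667 p [ 0.5252 -0.3294  0.0766] psi -95.5 F [ 0.6 -0.1 -0.8] o 0.276 gf 30.0
shift [-0.004 -0.001  0.055] turn [-0.001  0.01   0.002]
```

Call:
{"api": "step_arm", "payload": {"steps": [[0,0,0.03,0,0.01,0,0.8],[0,0,0.045,0,0.01,0,0.8],[0,0,0.052,0,0.01,0,0.8],[0,0,0.052,0,0.01,0,0.8]]}}

```text
time_s: 13.5
position: [0.5261, -0.3316, 0.0637]
tcp_rot: [[0.995, -0.097, 0.004], [-0.097, -0.995, -0.003], [0.004, 0.003, -1.0]]
force: [0.3, -0.1, -0.8]
opening: 0.276
grasp_force: 30.0
```

Call:
{"api": "step_arm", "payload": {"steps": [[0,0,0.008,0,0,0,0.8],[0,0,0.013,0,0,0,0.8],[0,0,0.013,0,0,0,0.8]]}}

```text
time_s: 13.75
position: [0.5264, -0.332, 0.0598]
tcp_rot: [[0.995, -0.098, 0.005], [-0.097, -0.995, -0.004], [0.005, 0.003, -1.0]]
force: [0.4, 0.3, 1.2]
opening: 0.273
grasp_force: 30.0
```

Contact made. Releasing, then lifting.

Call:
{"api": "step_arm", "payload": {"steps": [[0,0,0,0,0,0,-0.2],[0,0,0,0,0,0,-0.2],[0,0,0,0,0,0,-0.2],[0,0,0,0,0,0,-0.2],[0,0,0,0,0,0,-0.2],[0,0,0,0,0,0,-0.2],[0,0,-0.1,0,0,0,-0.2],[0,0,-0.2,0,0,0,-0.2]]}}

```text
time_s: 14.42
position: [0.524, -0.3304, 0.1174]
tcp_rot: [[0.995, -0.098, -0.001], [-0.098, -0.995, 0.001], [-0.001, -0.001, -1.0]]
force: [0.2, -0.5, 0.1]
opening: 0.601
grasp_force: 0.0
```

```bash
python3 - <<'E'
from h import *
st();print(box(-.062,-.176,.222));plan([*box(-.062,-.176,0)[:2],.33],Rt(-95.4))
E
```

```text
t 14.4167 p [ 0.524  -0.3304  0.1174] psi -95.6 F [ 0.2 -0.5  0.1] o 0.601 gf 0.0
[ 0.4750008  -0.12182516  0.222     ]
shift [-0.231 -0.677 -0.708] turn [-0.002  0.001 -0.004]
```

Call:
{"api": "step_arm", "payload": {"steps": [[0,0,-0.12,0,0,0,0.2],[0,0,-0.25,0,0,0,1],[0,0,-0.38,0,0,0,1],[0,0,-0.5,0,0,0,1],[0,0,-0.64,0,0,0,1],[0,0,-0.7,0,0,0,1],[-0.05,-0.1,-0.7,0,0,0,1],[-0.1,-0.2,-0.7,0,0,0,1]]}}

```text
time_s: 15.08
position: [0.5014, -0.2695, 0.3307]
tcp_rot: [[0.995, -0.1, 0.008], [-0.1, -0.995, -0.006], [0.008, 0.005, -1.0]]
force: [0.2, 1.2, 0.7]
opening: 0.078
grasp_force: 0.0
```

Call:
{"api": "step_arm", "payload": {"steps": [[-0.13,-0.47,0,0,0,0,1],[-0.13,-0.47,0,0,0,0,1],[-0.13,-0.47,0,0,0,0,1],[-0.13,-0.47,0,0,0,0,1],[-0.13,-0.47,0,0,0,0,1]]}}

```text
time_s: 15.5
position: [0.4734, -0.1194, 0.3282]
tcp_rot: [[0.996, -0.093, 0.001], [-0.093, -0.996, -0.0], [0.001, -0.0, -1.0]]
force: [0.7, -0.9, 0.3]
opening: 0.006
grasp_force: 0.0
```

```bash
python3 - <<'E'
from h import *
st();plan([*box(-.062,-.176,0)[:2],.255],Rt(-95.4))
c=capture("top");s=capture("scene")
A=cv2.resize(c["image"][170:270,340:440,::-1],None,fx=4,fy=4,interpolation=cv2.INTER_CUBIC)
B=cv2.resize(s["image"][120:220,145:245,::-1],None,fx=4,fy=4,interpolation=cv2.INTER_CUBIC);cv2.imwrite("pics/v7.png",np.hstack([A,B]))
E
```

```text
t 15.5 p [ 0.4734 -0.1194  0.3282] psi -95.3 F [ 0.7 -0.9  0.3] o 0.006 gf 0.0
shift [0.006 0.007 0.244] turn [-0.    -0.002  0.001]
```

View pics/v7.png

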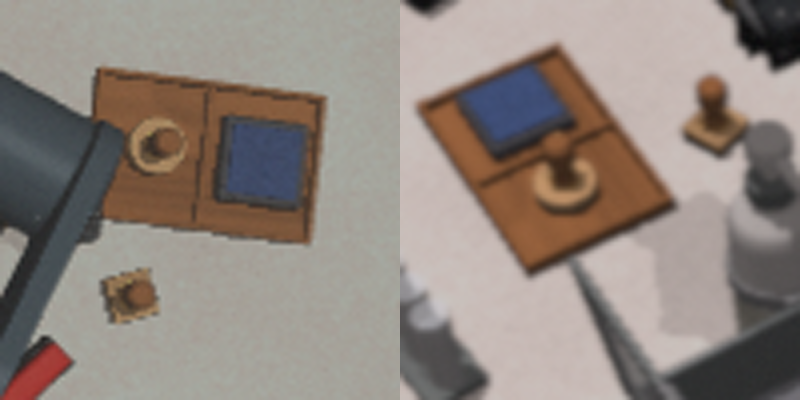

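The left bay holds the soaked stamp upright at crop (157,145), well inside its edges. Next, the pump.

Call:
{"api": "step_arm", "payload": {"steps": [[0.006,0.007,0.1,0,0,0,1],[0.006,0.007,0.2,0,0,0,1],[0.006,0.007,0.24,0,0,0,1],[0.006,0.007,0.26,0,0,0,1],[0.006,0.007,0.29,0,0,0,1],[0.006,0.007,0.31,0,0,0,1],[0.006,0.007,0.32,0,0,0,1],[0.006,0.007,0.32,0,0,0,1]]}}

```text
time_s: 16.27
position: [0.4775, -0.128, 0.2337]
tcp_rot: [[0.995, -0.098, 0.003], [-0.098, -0.995, -0.004], [0.004, 0.004, -1.0]]
force: [-5.3, -0.0, 10.2]
opening: 0.005
grasp_force: 4.7
```

Call:
{"api": "step_arm", "payload": {"steps": [[0,0.0,0.004,0,0,0,1],[0,0,0.004,0,0,0,1],[0,0,-0.03,0,0,0,1],[0,0,-0.08,0,0,0,1],[0,0,-0.2,0,0,0,1],[0,0,-0.3,0,0,0,0],[0,0,-0.3,0,0,0,-0.2]]}}

```text
time_s: 16.85
position: [0.4815, -0.1292, 0.3291]
tcp_rot: [[0.995, -0.098, 0.018], [-0.098, -0.995, -0.01], [0.019, 0.009, -1.0]]
force: [-0.0, 0.3, 1.0]
opening: 0.089
grasp_force: 0.0
```

```bash
python3 - <<'E'
from h import *
st();c=capture("top");s=capture("scene")
print(ray(c,[[323.4,216.4]],.222))
for w in wood(c,(340,225,400,260)): print("c top",w,ray(c,[w[5]],.03))
for w in wood(c,(170,180,230,260)): print("left top",w,ray(c,[w[5]],.03))
plan([.397,-.316,.2],Rt(-104));print(read_state()["joint_positions"])
g=cv2.cvtColor(s["image"],cv2.COLOR_RGB2GRAY)
c0=__import__("pickle").load(open("scene0.pkl","rb"))["image"]
print(np.abs(s["image"][140:170,225:255].astype(int)-c0[140:170,225:255]).mean())
E
```

```text
t 16.85 p [ 0.4815 -0.1292  0.3291] psi -95.6 F [-0.   0.3  1. ] o 0.089 gf 0.0
[[ 0.47419833 -0.12299784  0.222     ]]
c top (np.int32(57), np.int32(374), np.int32(225), np.int32(26), np.int32(4), array([389.8, 225.8])) [[ 0.46019686 -0.37154315  0.03      ]]
c top (np.int32(122), np.int32(366), np.int32(237), np.int32(14), np.int32(14), array([372.7, 243.5])) [[ 0.39817509 -0.3134501   0.03      ]]
c top (np.int32(27), np.int32(348), np.int32(256), np.int32(10), np.int32(4), array([352.6, 257.9])) [[ 0.34748052 -0.2453162   0.03      ]]
left top (np.int32(104), np.int32(193), np.int32(197), np.int32(12), np.int32(12), array([198.5, 202.3])) [[0.52353805 0.28496941 0.03      ]]
left top (np.int32(127), np.int32(188), np.int32(228), np.int32(15), np.int32(11), array([195.1, 233.2])) [[0.41784551 0.29270646 0.03      ]]
shift [-0.213  0.649  0.415] turn [ 0.005 -0.013  0.186]
[-2.78575046e+01  1.46546034e+01  9.48518396e+01 -5.73061422e-02
  6.98823666e+01  6.77859061e+01]
23.387777777777778
```

Call:
{"api": "step_arm", "payload": {"steps": [[-0.21,0.65,0,0,-0.01,0.19,-0.2],[-0.21,0.65,0,0,-0.01,0.19,-0.2],[-0.21,0.65,0.1,0,-0.01,0.19,-0.2],[-0.21,0.65,0.2,0,-0.01,0.19,-0.2],[-0.21,0.65,0.3,0,-0.01,0.19,-0.2],[-0.21,0.65,0.4,0,-0.01,0.19,-0.2],[-0.21,0.65,0.55,0,-0.01,0.19,-0.2],[-0.21,0.65,0.65,0,-0.01,0.19,-0.2]]}}

```text
time_s: 17.62
position: [0.3954, -0.3163, 0.1333]
tcp_rot: [[0.969, -0.247, -0.004], [-0.247, -0.969, -0.002], [-0.003, 0.003, -1.0]]
force: [0.8, -0.5, -0.6]
opening: 0.598
grasp_force: 0.0
```

```bash
python3 - <<'E'
from h import *
st();plan([.397,-.315,.054],Rt(-104))
E
```

```text
t 17.6167 p [ 0.3954 -0.3163  0.1333] psi -104.3 F [ 0.8 -0.5 -0.6] o 0.598 gf 0.0
shift [ 0.005 -0.006  0.264] turn [ 0.004  0.004 -0.007]
```

Call:
{"api": "step_arm", "payload": {"steps": [[0.005,-0.006,0.08,0,0,0,-0.2],[0.005,-0.006,0.16,0,0,0,-0.2],[0.005,-0.006,0.23,0,0,0,-0.2],[0.005,-0.006,0.262,0,0,0,-0.2],[0.005,-0.006,0.262,0,0,0,0],[0.005,-0.006,0.262,0,0,0,0.8],[0.005,-0.006,0.262,0,0,0,0.8],[0.005,-0.006,0.262,0,0,0,0.8]]}}

```text
time_s: 18.28
position: [0.3985, -0.3141, 0.0582]
tcp_rot: [[0.97, -0.244, -0.002], [-0.244, -0.97, -0.004], [-0.001, 0.004, -1.0]]
force: [-0.5, 0.8, 0.5]
opening: 0.383
grasp_force: 0.0
```

Call:
{"api": "step_arm", "payload": {"steps": [[0,0,0,0,0,0,0.8],[0,0,0,0,0,0,0.8],[0,0,0,0,0,0,0.8],[0,0,0,0,0,0,0.8],[0,0,0,0,0,0,0.8],[0,0,0,0,0,0,0.8]]}}

```text
time_s: 18.78
position: [0.3984, -0.3138, 0.0581]
tcp_rot: [[0.97, -0.244, -0.003], [-0.244, -0.97, -0.003], [-0.002, 0.004, -1.0]]
force: [0.1, 0.8, 7.0]
opening: 0.275
grasp_force: 30.0
```

Call:
{"api": "step_arm", "payload": {"steps": [[0,0,-0.05,0,0,0,0.8],[0,0,-0.18,0,0,0,0.8],[0,0,-0.31,0,0,0,0.8],[0,0,-0.44,0,0,0,0.8],[0,0,-0.57,0,0,0,0.8],[0,0,-0.7,0,0,0,0.8],[0,0,-0.83,0,0,0,0.8],[0,0,-0.93,0,0,0,0.8]]}}

```text
time_s: 19.45
position: [0.3992, -0.313, 0.3396]
tcp_rot: [[0.97, -0.244, -0.002], [-0.244, -0.97, -0.004], [-0.0, 0.005, -1.0]]
force: [-0.1, -0.8, -1.5]
opening: 0.279
grasp_force: 30.0
```

```bash
python3 - <<'E'
from h import *
st();plan([*box(.02,-.065,0)[:2],.34],Rt(-95.4))
E
```

```text
t 19.45 p [ 0.3992 -0.313   0.3396] psi -104.1 F [-0.1 -0.8 -1.5] o 0.279 gf 30.0
shift [ 0.303 -1.087 -0.007] turn [ 0.006  0.001 -0.194]
```

Call:
{"api": "step_arm", "payload": {"steps": [[0.27,-0.98,0,0,0,-0.19,0.8],[0.27,-0.98,0,0,0,-0.19,0.8],[0.27,-0.98,0,0,0,-0.19,0.8],[0.27,-0.98,0,0,0,-0.19,0.8],[0.27,-0.98,0,0,0,-0.19,0.8],[0.27,-0.98,0,0,0,-0.19,0.8],[0.27,-0.98,0,0,0,-0.19,0.8],[0.27,-0.98,0,0,0,-0.19,0.8]]}}

```text
time_s: 20.12
position: [0.5509, -0.0427, 0.335]
tcp_rot: [[0.996, -0.093, -0.003], [-0.093, -0.996, 0.001], [-0.003, -0.001, -1.0]]
force: [-0.3, -0.1, -0.1]
opening: 0.274
grasp_force: 30.0
```

```bash
python3 - <<'E'
from h import *
st();plan([*box(.02,-.065,0)[:2],.1],Rt(-95.4))
E
```

```text
t 20.1167 p [ 0.5509 -0.0427  0.335 ] psi -95.3 F [-0.3 -0.1 -0.1] o 0.274 gf 30.0
shift [ 0.048 -0.083  0.783] turn [-0.001  0.003  0.002]
```

Call:
{"api": "step_arm", "payload": {"steps": [[0.048,-0.083,0.02,0,0,0,0.8],[0.048,-0.083,0.13,0,0,0,0.8],[0.048,-0.083,0.26,0,0,0,0.8],[0.048,-0.083,0.39,0,0,0,0.8],[0.048,-0.083,0.52,0,0,0,0.8],[0.048,-0.083,0.65,0,0,0,0.8],[0.048,-0.083,0.76,0,0,0,0.8],[0.048,-0.083,0.78,0,0,0,0.8]]}}

```text
time_s: 20.78
position: [0.5608, -0.0241, 0.0956]
tcp_rot: [[0.995, -0.098, -0.016], [-0.098, -0.995, 0.001], [-0.016, 0.0, -1.0]]
force: [-0.4, -0.2, -1.0]
opening: 0.28
grasp_force: 30.0
```

```bash
python3 - <<'E'
from h import *
st();plan([*box(.02,-.065,0)[:2],.073],Rt(-95.4))
E
```

```text
t 20.7833 p [ 0.5608 -0.0241  0.0956] psi -95.6 F [-0.4 -0.2 -1. ] o 0.28 gf 30.0
shift [ 0.02  -0.019  0.075] turn [ 0.001  0.02  -0.004]
```

Call:
{"api": "step_arm", "payload": {"steps": [[0.016,-0.015,0.02,0,0.01,0,0.8],[0.016,-0.015,0.05,0,0.01,0,0.8],[0.016,-0.015,0.064,0,0.01,0,0.8],[0.016,-0.015,0.07,0,0.01,0,0.8],[0.016,-0.015,0.073,0,0.01,0,0.8],[0.016,-0.015,0.073,0,0.01,0,0.8]]}}

```text
time_s: 21.28
position: [0.5709, -0.0208, 0.0799]
tcp_rot: [[0.995, -0.097, 0.006], [-0.097, -0.995, -0.003], [0.006, 0.002, -1.0]]
force: [0.3, 0.5, 0.3]
opening: 0.279
grasp_force: 30.0
```

Call:
{"api": "step_arm", "payload": {"steps": [[-0.01,0,0.01,0,0,0,0.8],[-0.01,0,0.02,0,0,0,0.8],[-0.01,0,0.023,0,0,0,0.8],[-0.01,0,0.023,0,0,0,0.8]]}}

```text
time_s: 21.62
position: [0.5674, -0.0203, 0.0731]
tcp_rot: [[0.995, -0.097, 0.004], [-0.097, -0.995, -0.002], [0.004, 0.002, -1.0]]
force: [-1.9, 0.7, 6.8]
opening: 0.282
grasp_force: 30.0
```

Seated with 6.8 N. Releasing.

Call:
{"api": "step_arm", "payload": {"steps": [[0,0,-0.005,0,0,0,0.1],[0,0,-0.005,0,0,0,0.1],[0,0,-0.005,0,0,0,0.1],[0,0,-0.005,0,0,0,0.1],[0,0,-0.005,0,0,0,0.1],[0,0,-0.1,0,0,0,0.1],[0,0,-0.22,0,0,0,0.1],[0,0,-0.35,0,0,0,0.1]]}}

```text
time_s: 22.28
position: [0.5657, -0.0199, 0.1764]
tcp_rot: [[0.995, -0.098, -0.001], [-0.098, -0.995, -0.001], [-0.001, 0.001, -1.0]]
force: [1.6, 0.0, 0.8]
opening: 0.45
grasp_force: 0.0
```

Call:
{"api": "step_arm", "payload": {"steps": [[0,0,-0.13,0,0,0,-0.2],[0,0,-0.26,0,0,0,-0.2],[0,0,-0.39,0,0,0,-0.2],[0,0,-0.52,0,0,0,-0.2],[0,-0.1,-0.55,0,0,0,-0.2],[0,-0.2,-0.55,0,0,0,-0.2],[0,-0.3,-0.55,0,0,0,-0.2],[0,-0.4,-0.55,0,0,0,-0.2]]}}

```text
time_s: 22.95
position: [0.5779, 0.1006, 0.3422]
tcp_rot: [[0.995, -0.098, 0.004], [-0.098, -0.995, -0.002], [0.005, 0.002, -1.0]]
force: [0.6, 0.5, -1.0]
opening: 0.6
grasp_force: 0.0
```

```bash
python3 - <<'E'
from h import *
st();c=capture("top");s=capture("scene")
for w in wood(c,(160,170,232,270)): print("left top",w,ray(c,[w[5]],.03))
for w in wood(c,(290,150,345,240)): print("box top",w,ray(c,[w[5]],.045))
for w in wood(s,(200,150,420,320)): print("scene",w)
plan([.417,.292,.3],Rt(-92));print(read_state()["joint_positions"])
E
```

```text
t 22.95 p [0.5779 0.1006 0.3422] psi -95.6 F [ 0.6  0.5 -1. ] o 0.6 gf 0.0
left top (np.int32(107), np.int32(193), np.int32(197), np.int32(12), np.int32(12), array([198.5, 202.4])) [[0.52319552 0.28495704 0.03      ]]
left top (np.int32(126), np.int32(188), np.int32(228), np.int32(15), np.int32(11), array([195. , 233.2])) [[0.41783678 0.29304558 0.03      ]]
box top (np.int32(55), np.int32(290), np.int32(185), np.int32(7), np.int32(13), array([292.1, 191.6])) [[ 0.56723066 -0.0332231   0.045     ]]
scene (np.int32(204), np.int32(200), np.int32(151), np.int32(14), np.int32(26), array([204.4, 165.3]))
scene (np.int32(66), np.int32(273), np.int32(150), np.int32(11), np.int32(8), array([278. , 152.6]))
scene (np.int32(207), np.int32(227), np.int32(224), np.int32(17), np.int32(20), array([234.3, 233.9]))
scene (np.int32(269), np.int32(340), np.int32(277), np.int32(21), np.int32(22), array([350.3, 287.1]))
scene (np.int32(246), np.int32(310), np.int32(297), np.int32(17), np.int32(20), array([318.2, 307.2]))
shift [-0.592 -0.576  0.137] turn [ 0.    -0.004 -0.074]
[-7.30712113e-01  2.18224068e+01  8.09689015e+01 -1.09039926e-02
  7.70065839e+01  9.45877082e+01]
```

Call:
{"api": "step_arm", "payload": {"steps": [[-0.59,-0.57,0,0,0,-0.07,-0.2],[-0.59,-0.57,0,0,0,-0.07,-0.2],[-0.59,-0.57,0,0,0,-0.07,-0.2],[-0.59,-0.57,0,0,0,-0.07,-0.2],[-0.59,-0.57,0,0,0,-0.07,-0.2],[-0.59,-0.57,0.2,0,0,-0.07,-0.2],[-0.59,-0.57,0.4,0,0,-0.07,-0.2],[-0.59,-0.57,0.6,0,0,-0.07,-0.2]]}}

```text
time_s: 23.72
position: [0.4213, 0.2843, 0.223]
tcp_rot: [[0.999, -0.04, 0.007], [-0.04, -0.999, -0.001], [0.007, 0.001, -1.0]]
force: [-0.3, -0.7, -1.4]
opening: 0.6
grasp_force: 0.0
```

```bash
python3 - <<'E'
from h import *
st();plan([.417,.2915,.056],Rt(-92))
E
```

```text
t 23.7167 p [0.4213 0.2843 0.223 ] psi -92.3 F [-0.3 -0.7 -1.4] o 0.6 gf 0.0
shift [-0.019 -0.024  0.557] turn [ 0.001 -0.009 -0.006]
```

Call:
{"api": "step_arm", "payload": {"steps": [[-0.019,-0.024,0.05,0,-0.009,0,-0.2],[-0.019,-0.024,0.17,0,-0.009,0,-0.2],[-0.017,-0.024,0.28,0,-0.009,0,-0.2],[-0.015,-0.024,0.38,0,-0.009,0,-0.2],[-0.015,-0.024,0.46,0,-0.009,0,-0.2],[-0.015,-0.024,0.53,0,-0.009,0,-0.2],[-0.015,-0.024,0.55,0,-0.009,0,-0.2],[-0.015,-0.024,0.55,0,-0.009,0,-0.2]]}}

```text
time_s: 24.38
position: [0.4177, 0.2892, 0.0564]
tcp_rot: [[0.999, -0.043, -0.007], [-0.043, -0.999, -0.004], [-0.007, 0.004, -1.0]]
force: [0.4, 0.1, 1.2]
opening: 0.601
grasp_force: 0.0
```

Call:
{"api": "step_arm", "payload": {"steps": [[0,0,0,0,0,0,0.8],[0,0,0,0,0,0,0.8],[0,0,0,0,0,0,0.8],[0,0,0,0,0,0,0.8],[0,0,0,0,0,0,0.8],[0,0,0,0,0,0,0.8],[0,0,0,0,0,0,0.8],[0,0,0,0,0,0,0.8]]}}

```text
time_s: 25.05
position: [0.4193, 0.2906, 0.059]
tcp_rot: [[0.999, -0.042, -0.001], [-0.042, -0.999, -0.001], [-0.001, 0.001, -1.0]]
force: [0.2, 0.8, 6.6]
opening: 0.276
grasp_force: 30.0
```

Call:
{"api": "step_arm", "payload": {"steps": [[0,0,-0.05,0,0,0,0.8],[0,0,-0.18,0,0,0,0.8],[0,0,-0.31,0,0,0,0.8],[0,0,-0.44,0,0,0,0.8],[0,0,-0.57,0,0,0,0.8],[0,0,-0.7,0,0,0,0.8],[0,0,-0.75,0,0,0,0.8]]}}

```text
time_s: 25.63
position: [0.4211, 0.2913, 0.2884]
tcp_rot: [[0.999, -0.042, 0.005], [-0.042, -0.999, 0.001], [0.005, -0.001, -1.0]]
force: [1.2, 0.3, -0.9]
opening: 0.282
grasp_force: 30.0
```

```bash
python3 - <<'E'
from h import *
st();plan([*box(.02,.085,0)[:2],.285],Rt(-95.4))
E
```

```text
t 25.6333 p [0.4211 0.2913 0.2884] psi -92.4 F [ 1.2  0.3 -0.9] o 0.282 gf 30.0
shift [0.555 0.514 0.013] turn [-0.002 -0.006  0.066]
```

Call:
{"api": "step_arm", "payload": {"steps": [[0.555,0.514,0,0,-0.006,0.066,0.8],[0.555,0.514,0,0,-0.006,0.066,0.8],[0.555,0.514,0,0,-0.006,0.066,0.8],[0.555,0.514,0,0,-0.006,0.066,0.8],[0.555,0.514,0,0,-0.006,0.066,0.8],[0.555,0.514,0,0,-0.006,0.066,0.8],[0.555,0.514,0.1,0,-0.006,0.066,0.8],[0.555,0.514,0.23,0,-0.006,0.066,0.8]]}}

```text
time_s: 26.3
position: [0.5824, 0.128, 0.2161]
tcp_rot: [[0.995, -0.097, 0.001], [-0.097, -0.995, -0.001], [0.001, 0.001, -1.0]]
force: [-0.3, 0.4, -2.1]
opening: 0.279
grasp_force: 30.0
```

```bash
python3 - <<'E'
from h import *
st();plan([*box(.02,.085,0)[:2],.09],Rt(-95.4))
E
```

```text
t 26.3 p [0.5824 0.128  0.2161] psi -95.6 F [-0.3  0.4 -2.1] o 0.279 gf 30.0
shift [-0.006 -0.008  0.42 ] turn [ 0.001 -0.002 -0.004]
```

Call:
{"api": "step_arm", "payload": {"steps": [[-0.006,-0.008,0.1,0,0,0,0.8],[-0.006,-0.008,0.22,0,0,0,0.8],[-0.006,-0.008,0.33,0,0,0,0.8],[-0.006,-0.008,0.4,0,0,0,0.8],[-0.006,-0.008,0.42,0,0,0,0.8],[-0.006,-0.008,0.44,0,0,0,0.8],[-0.006,-0.008,0.445,0,0,0,0.8],[-0.006,-0.008,0.445,0,0,0,0.8]]}}

```text
time_s: 26.97
position: [0.5769, 0.1318, 0.0812]
tcp_rot: [[0.996, -0.094, -0.006], [-0.094, -0.996, -0.002], [-0.006, 0.002, -1.0]]
force: [0.6, -0.6, -0.6]
opening: 0.274
grasp_force: 30.0
```

Call:
{"api": "step_arm", "payload": {"steps": [[0.005,0,0.012,0,0.005,0,0.8],[0.005,0,0.02,0,0.005,0,0.8],[0.005,0,0.025,0,0.005,0,0.8],[0.005,0,0.025,0,0.005,0,0.8]]}}

```text
time_s: 27.3
position: [0.5783, 0.1315, 0.074]
tcp_rot: [[0.996, -0.094, -0.002], [-0.094, -0.996, -0.002], [-0.002, 0.002, -1.0]]
force: [-0.3, -0.1, 3.2]
opening: 0.277
grasp_force: 30.0
```

Call:
{"api": "step_arm", "payload": {"steps": [[0,0,-0.002,0,0,0,0.1],[0,0,-0.002,0,0,0,0.1],[0,0,-0.002,0,0,0,0.1],[0,0,-0.002,0,0,0,0.1],[0,0,-0.002,0,0,0,0.1],[0,0,-0.1,0,0,0,0.1],[0,0,-0.22,0,0,0,0.1],[0,0,-0.35,0,0,0,0.1]]}}

```text
time_s: 27.97
position: [0.5767, 0.1316, 0.1772]
tcp_rot: [[0.996, -0.094, -0.009], [-0.094, -0.996, -0.002], [-0.009, 0.003, -1.0]]
force: [0.5, 0.1, 0.3]
opening: 0.449
grasp_force: 0.0
```

Call:
{"api": "step_arm", "payload": {"steps": [[0,0,-0.13,0,0,0,-0.2],[0,0,-0.26,0,0,0,-0.2],[0,0,-0.39,0,0,0,-0.2],[-0.06,-0.1,-0.39,0,0,0,-0.2],[-0.12,-0.22,-0.39,0,0,0,-0.2],[-0.18,-0.34,-0.39,0,0,0,-0.2],[-0.2,-0.46,-0.39,0,0,0,-0.2],[-0.2,-0.46,-0.39,0,0,0,-0.2]]}}

```text
time_s: 28.63
position: [0.53, 0.2809, 0.2949]
tcp_rot: [[0.996, -0.088, -0.004], [-0.088, -0.996, 0.002], [-0.004, -0.002, -1.0]]
force: [1.2, -1.0, -0.0]
opening: 0.602
grasp_force: 0.0
```

```bash
python3 - <<'E'
from h import *
import pickle
st();c=capture("top");s=capture("scene");pickle.dump(s,open("s8.pkl","wb"))
for w in wood(c,(160,170,350,270)): print("top",w,ray(c,[w[5]],.03))
for w in wood(s,(200,150,420,330)): print("scene",w)
plan([.5225,.284,.2],Rt(-90))
E
```

```text
t 28.6333 p [0.53   0.2809 0.2949] psi -95.1 F [ 1.2 -1.  -0. ] o 0.602 gf 0.0
top (np.int32(119), np.int32(238), np.int32(183), np.int32(15), np.int32(11), array([245.1, 187.9])) [[0.57727682 0.12751754 0.03      ]]
top (np.int32(120), np.int32(282), np.int32(185), np.int32(15), np.int32(15), array([289.1, 192. ])) [[ 0.56723667 -0.02359491  0.03      ]]
top (np.int32(77), np.int32(338), np.int32(258), np.int32(12), np.int32(12), array([345.3, 265.3])) [[ 0.32178499 -0.22078565  0.03      ]]
scene (np.int32(202), np.int32(200), np.int32(151), np.int32(13), np.int32(26), array([204.4, 165.3]))
scene (np.int32(265), np.int32(246), np.int32(150), np.int32(38), np.int32(8), array([265.1, 153.1]))
scene (np.int32(213), np.int32(226), np.int32(224), np.int32(18), np.int32(20), array([234.3, 233.9]))
scene (np.int32(211), np.int32(256), np.int32(263), np.int32(18), np.int32(20), array([264. , 272.8]))
scene (np.int32(207), np.int32(310), np.int32(299), np.int32(16), np.int32(18), array([317.9, 308. ]))
shift [-0.03  -0.024  0.315] turn [ 0.004  0.005 -0.116]
```

Call:
{"api": "step_arm", "payload": {"steps": [[-0.024,-0.012,0.05,0,0,0,-0.2],[-0.024,-0.012,0.18,0,0,0,-0.2],[-0.024,-0.012,0.31,0,0,0,-0.2],[-0.022,-0.012,0.44,0,0,0,-0.2],[-0.02,-0.012,0.52,0,0,0,-0.2],[-0.02,-0.012,0.55,0,0,0,-0.2],[-0.02,-0.012,0.55,0,0,0,-0.2]]}}

```text
time_s: 29.32
position: [0.5244, 0.2769, 0.1271]
tcp_rot: [[0.995, -0.096, -0.01], [-0.096, -0.995, -0.004], [-0.009, 0.005, -1.0]]
force: [-0.2, -1.4, 0.4]
opening: 0.598
grasp_force: 0.0
```

```bash
python3 - <<'E'
from h import *
st();plan([.5228,.2838,.056],Rt(-95))
E
```

```text
t 29.3167 p [0.5244 0.2769 0.1271] psi -95.5 F [-0.2 -1.4  0.4] o 0.598 gf 0.0
shift [-0.005 -0.023  0.237] turn [ 0.006  0.012 -0.011]
```

Call:
{"api": "step_arm", "payload": {"steps": [[-0.006,-0.023,0.06,0,0.008,0,-0.2],[-0.006,-0.023,0.14,0,0.008,0,-0.2],[-0.006,-0.022,0.2,0,0.008,0,-0.2],[-0.008,-0.022,0.23,0,0.008,0,-0.2],[-0.008,-0.022,0.235,0,0.008,0,-0.2],[-0.008,-0.022,0.235,0,0.008,0,-0.2]]}}

```text
time_s: 29.82
position: [0.5244, 0.2854, 0.0602]
tcp_rot: [[0.996, -0.095, 0.004], [-0.095, -0.996, -0.002], [0.004, 0.002, -1.0]]
force: [0.9, 0.1, -0.2]
opening: 0.598
grasp_force: 0.0
```

Call:
{"api": "step_arm", "payload": {"steps": [[0,0,0,0,0,0,0.8],[0,0,0,0,0,0,0.8],[0,0,0,0,0,0,0.8],[0,0,0,0,0,0,0.8],[0,0,0,0,0,0,0.8],[0,0,0,0,0,0,0.8],[0,0,0,0,0,0,0.8],[0,0,0,0,0,0,0.8]]}}

```text
time_s: 30.48
position: [0.5237, 0.2856, 0.0595]
tcp_rot: [[0.996, -0.094, 0.003], [-0.094, -0.996, -0.002], [0.003, 0.002, -1.0]]
force: [-0.5, 1.0, 2.6]
opening: 0.284
grasp_force: 29.3
```

Call:
{"api": "step_arm", "payload": {"steps": [[0,0,-0.05,0,0,0,0.8],[0,0,-0.18,0,0,0,0.8],[0,0,-0.31,0,0,0,0.8],[0,0,-0.44,0,0,0,0.8],[0,0,-0.57,0,0,0,0.8],[0,0,-0.7,0,0,0,0.8],[0,0,-0.75,0,0,0,0.8]]}}

```text
time_s: 31.07
position: [0.5251, 0.2868, 0.2902]
tcp_rot: [[0.996, -0.094, 0.011], [-0.094, -0.996, 0.0], [0.011, -0.001, -1.0]]
force: [1.1, 0.4, -0.1]
opening: 0.283
grasp_force: 29.3
```

```bash
python3 - <<'E'
from h import *
st();plan([*box(.02,.01,0)[:2],.285],Rt(-95.4))
E
```

```text
t 31.0667 p [0.5251 0.2868 0.2902] psi -95.4 F [ 1.1  0.4 -0.1] o 0.283 gf 29.3
shift [0.235 0.752 0.019] turn [-0.002 -0.014  0.   ]
```

Call:
{"api": "step_arm", "payload": {"steps": [[0.235,0.752,0,0,-0.01,0,0.8],[0.235,0.752,0,0,-0.01,0,0.8],[0.235,0.752,0,0,-0.01,0,0.8],[0.235,0.752,0,0,-0.01,0,0.8],[0.235,0.752,0,0,-0.01,0,0.8],[0.235,0.752,0,0,-0.01,0,0.8],[0.235,0.752,0.1,0,-0.01,0,0.8],[0.235,0.752,0.23,0,-0.01,0,0.8]]}}

```text
time_s: 31.73
position: [0.5754, 0.0519, 0.2183]
tcp_rot: [[0.995, -0.098, 0.004], [-0.098, -0.995, -0.003], [0.004, 0.003, -1.0]]
force: [1.1, 0.5, -1.4]
opening: 0.285
grasp_force: 29.3
```

```bash
python3 - <<'E'
from h import *
st();plan([*box(.02,.01,0)[:2],.08],Rt(-95.4))
E
```

```text
t 31.7333 p [0.5754 0.0519 0.2183] psi -95.6 F [ 1.1  0.5 -1.4] o 0.285 gf 29.3
shift [-0.008 -0.013  0.461] turn [ 0.003 -0.005 -0.005]
```

Call:
{"api": "step_arm", "payload": {"steps": [[-0.006,-0.01,0.1,0,0,0,0.8],[-0.006,-0.01,0.22,0,0,0,0.8],[-0.006,-0.01,0.33,0,0,0,0.8],[-0.006,-0.01,0.4,0,0,0,0.8],[-0.006,-0.01,0.43,0,0,0,0.8],[-0.006,-0.01,0.445,0,0,0,0.8],[-0.006,-0.01,0.45,0,0,0,0.8],[-0.006,-0.01,0.45,0,0,0,0.8]]}}

```text
time_s: 32.4
position: [0.5706, 0.0575, 0.0817]
tcp_rot: [[0.996, -0.094, -0.004], [-0.094, -0.996, -0.002], [-0.004, 0.002, -1.0]]
force: [0.9, -0.5, 0.1]
opening: 0.28
grasp_force: 29.3
```

Call:
{"api": "step_arm", "payload": {"steps": [[0.005,0.002,0.012,0,0.004,0,0.8],[0.005,0.002,0.02,0,0.004,0,0.8],[0.005,0.002,0.025,0,0.004,0,0.8],[0.005,0.002,0.025,0,0.004,0,0.8]]}}

```text
time_s: 32.73
position: [0.5719, 0.057, 0.0742]
tcp_rot: [[0.996, -0.095, -0.001], [-0.095, -0.996, -0.002], [-0.0, 0.002, -1.0]]
force: [0.6, 1.0, 2.6]
opening: 0.284
grasp_force: 29.4
```

Call:
{"api": "step_arm", "payload": {"steps": [[0,0,-0.002,0,0,0,0.1],[0,0,-0.002,0,0,0,0.1],[0,0,-0.002,0,0,0,0.1],[0,0,-0.002,0,0,0,0.1],[0,0,-0.002,0,0,0,0.1],[0,0,-0.1,0,0,0,0.1],[0,0,-0.22,0,0,0,0.1],[0,0,-0.35,0,0,0,0.1]]}}

```text
time_s: 33.4
position: [0.5701, 0.057, 0.1779]
tcp_rot: [[0.996, -0.094, -0.007], [-0.094, -0.996, -0.002], [-0.007, 0.002, -1.0]]
force: [-0.2, -0.4, -0.3]
opening: 0.45
grasp_force: 0.0
```

Call:
{"api": "step_arm", "payload": {"steps": [[0,0,-0.13,0,0,0,1],[0,0,-0.26,0,0,0,1],[0,0,-0.39,0,0,0,1],[-0.1,0,-0.5,0,0,0,1],[-0.2,0,-0.55,0,0,0,1],[-0.33,0,-0.55,0,0,0,1],[-0.4,0,-0.55,0,0,0,1],[-0.4,0,-0.55,0,0,0,1]]}}

```text
time_s: 34.07
position: [0.447, 0.0696, 0.3439]
tcp_rot: [[0.996, -0.093, -0.006], [-0.093, -0.996, -0.002], [-0.006, 0.002, -1.0]]
force: [0.7, -0.3, 0.2]
opening: 0.015
grasp_force: 0.0
```

```bash
python3 - <<'E'
from h import *
import pickle
st();c=capture("top");s=capture("scene");pickle.dump(s,open("s9.pkl","wb"))
for w in wood(c,(160,170,350,250)): print("top",w,ray(c,[w[5]],.03))
save(s,"v9.png",(130,110,390,300),3)
plan(box(.14,.02,.345),Rt(-95.4))
E
```

```text
t 34.0667 p [0.447  0.0696 0.3439] psi -95.4 F [ 0.7 -0.3  0.2] o 0.015 gf 0.0
top (np.int32(122), np.int32(238), np.int32(183), np.int32(15), np.int32(11), array([245., 188.])) [[0.57692307 0.12784948 0.03      ]]
top (np.int32(99), np.int32(260), np.int32(185), np.int32(12), np.int32(11), array([265.7, 189.9])) [[0.57229997 0.05679645 0.03      ]]
top (np.int32(117), np.int32(282), np.int32(185), np.int32(15), np.int32(15), array([289.2, 192. ])) [[ 0.56724596 -0.02393792  0.03      ]]
shift [ 0.809 -0.029 -0.004] turn [ 0.003  0.001 -0.   ]
```

View pics/v9.png

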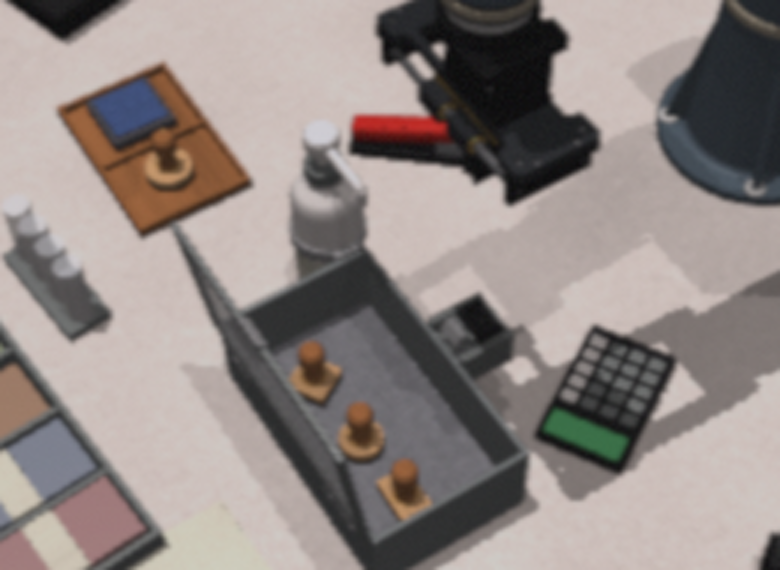

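All three stamps stand upright on the felt, at crop (315,375), (360,435) and (404,490). The soaked stamp is still in the bay and the pump is up. Next I'll go behind the lid to shut it.

Call:
{"api": "step_arm", "payload": {"steps": [[0.81,-0.03,-0.03,0,0,0,1],[0.81,-0.03,-0.03,0,0,0,1],[0.81,-0.03,-0.03,0,0,0,1],[0.81,-0.03,-0.03,0,0,0,1],[0.81,-0.03,-0.03,0,0,0,1],[0.81,-0.03,-0.03,0,0,0,1],[0.81,-0.03,-0.03,0,0,0,1],[0.81,-0.03,-0.03,0,0,0,1]]}}

```text
time_s: 34.83
position: [0.6974, 0.054, 0.3492]
tcp_rot: [[0.995, -0.095, -0.005], [-0.095, -0.995, -0.002], [-0.005, 0.003, -1.0]]
force: [-0.2, 0.8, 0.3]
opening: 0.005
grasp_force: 0.0
```

```bash
python3 - <<'E'
from h import *
st();plan(box(.135,0,.25),Rt(-95.4))
E
```

```text
t 34.8333 p [0.6974 0.054  0.3492] psi -95.5 F [-0.2  0.8  0.3] o 0.005 gf 0.0
shift [-0.025  0.065  0.331] turn [ 0.003  0.006 -0.001]
```

Call:
{"api": "step_arm", "payload": {"steps": [[-0.02,0.06,0.1,0,0,0,1],[-0.02,0.06,0.2,0,0,0,1],[-0.02,0.06,0.3,0,0,0,1],[-0.02,0.06,0.33,0,0,0,1],[-0.02,0.06,0.33,0,0,0,1]]}}

```text
time_s: 35.25
position: [0.6846, 0.0374, 0.2498]
tcp_rot: [[0.995, -0.094, -0.01], [-0.094, -0.996, -0.001], [-0.01, 0.002, -1.0]]
force: [-0.8, 0.9, -0.3]
opening: 0.006
grasp_force: 0.0
```

```bash
cat >> h.py <<'E'
def shut(ths,r=.14):
    s=st();R0=np.array(s["tcp_rot"]);P0=np.array(s["position"]);R=Rt(-95.4)
    for th in ths:
        a=np.radians(th);C=box(.08-r*np.cos(a)+.0065*np.sin(a)+.0095,0,.0905+r*np.sin(a)+.0065*np.cos(a)+.025)
        print(th,np.round(R0.T@(C-P0)/.3,3))
E
python3 - <<'E'
from h import *
shut([97,90,85,80,75,70,65,60,55])
E
```

```text
t 35.25 p [0.6846 0.0374 0.2498] psi -95.4 F [-0.8  0.9 -0.3] o 0.006 gf 0.0
97 [-0.063  0.007 -0.012]
90 [-0.119  0.007 -0.018]
85 [-0.16   0.007 -0.017]
80 [-0.201  0.007 -0.013]
75 [-0.241  0.007 -0.006]
70 [-0.28   0.007  0.005]
65 [-0.318  0.007  0.019]
60 [-0.355  0.007  0.036]
55 [-0.39   0.007  0.057]
```

Call:
{"api": "step_arm", "payload": {"steps": [[-0.063,0.007,-0.01,0,0,0,1],[-0.119,0.007,-0.01,0,0,0,1],[-0.16,0.007,-0.01,0,0,0,1],[-0.201,0.007,-0.01,0,0,0,1],[-0.241,0.007,-0.006,0,0,0,1],[-0.28,0.007,0.005,0,0,0,1],[-0.318,0.007,0.019,0,0,0,1],[-0.355,0.007,0.036,0,0,0,1]]}}

```text
time_s: 35.92
position: [0.5823, 0.0452, 0.2459]
tcp_rot: [[0.996, -0.094, 0.004], [-0.094, -0.996, -0.003], [0.004, 0.002, -1.0]]
force: [0.6, 0.2, 0.1]
opening: 0.004
grasp_force: 0.3
```

```bash
python3 - <<'E'
from h import *
shut([60,54,48,42,36,30,25,20,15])
E
```

```text
t 35.9167 p [0.5823 0.0452 0.2459] psi -95.4 F [0.6 0.2 0.1] o 0.004 gf 0.3
60 [-0.014  0.001  0.019]
54 [-0.056  0.001  0.044]
48 [-0.095  0.001  0.073]
42 [-0.132  0.001  0.106]
36 [-0.164  0.001  0.142]
30 [-0.193  0.001  0.182]
25 [-0.214  0.001  0.217]
20 [-0.231  0.001  0.254]
15 [-0.245  0.     0.292]
```

Call:
{"api": "step_arm", "payload": {"steps": [[-0.014,0,0.019,0,0,0,1],[-0.056,0,0.044,0,0,0,1],[-0.095,0,0.073,0,0,0,1],[-0.132,0,0.106,0,0,0,1],[-0.164,0,0.142,0,0,0,1],[-0.193,0,0.182,0,0,0,1],[-0.214,0,0.217,0,0,0,1],[-0.231,0,0.254,0,0,0,1]]}}

```text
time_s: 36.58
position: [0.5134, 0.0514, 0.1678]
tcp_rot: [[0.996, -0.094, 0.002], [-0.094, -0.996, -0.003], [0.002, 0.002, -1.0]]
force: [0.2, 0.1, 0.8]
opening: 0.009
grasp_force: 0.4
```

```bash
python3 - <<'E'
from h import *
shut([20,15,12,9,6,3,1,0])
E
```

```text
t 36.5833 p [0.5134 0.0514 0.1678] psi -95.4 F [0.2 0.1 0.8] o 0.009 gf 0.4
20 [ 0.001  0.    -0.006]
15 [-0.014  0.     0.033]
12 [-0.02   0.     0.056]
9 [-0.026  0.     0.08 ]
6 [-0.03   0.     0.104]
3 [-0.034  0.     0.128]
1 [-0.035 -0.     0.145]
0 [-0.035 -0.     0.153]
```

Call:
{"api": "step_arm", "payload": {"steps": [[-0.014,0,0.033,0,0,0,1],[-0.026,0,0.08,0,0,0,1],[-0.034,0,0.12,0,0,0,1],[-0.035,0,0.14,0,0,0,1],[-0.035,0,0.15,0,0,0,1],[-0.035,0,0.157,0,0,0,1],[-0.035,0,0.157,0,0,0,1]]}}

```text
time_s: 37.17
position: [0.5026, 0.0523, 0.1217]
tcp_rot: [[0.996, -0.094, 0.0], [-0.094, -0.996, -0.002], [0.0, 0.002, -1.0]]
force: [-1.5, 1.0, 11.9]
opening: 0.006
grasp_force: 5.6
```

Call:
{"api": "step_arm", "payload": {"steps": [[0,0,0.005,0,0,0,1],[0,0,0.005,0,0,0,1],[0,0,-0.01,0,0,0,1],[0,0,-0.02,0,0,0,1],[0,0,-0.03,0,0,0,1],[0,0,-0.03,0,0,0,1]]}}

```text
time_s: 37.67
position: [0.502, 0.0523, 0.1291]
tcp_rot: [[0.996, -0.094, -0.001], [-0.094, -0.996, -0.002], [-0.001, 0.002, -1.0]]
force: [-0.5, -0.4, -0.0]
opening: 0.006
grasp_force: 0.0
```

Call:
{"api": "step_arm", "payload": {"steps": [[0,0,-0.03,0,0,0,1],[0,0,-0.06,0,0,0,1],[0,0,-0.06,0,0,0,1]]}}

```text
time_s: 37.92
position: [0.5025, 0.0523, 0.1481]
tcp_rot: [[0.996, -0.094, 0.0], [-0.094, -0.996, -0.002], [0.001, 0.002, -1.0]]
force: [0.4, -0.0, 0.4]
opening: 0.006
grasp_force: 0.0
```

```bash
python3 - <<'E'
from h import *
st();s=capture("scene");save(s,"v10.png",(130,110,390,300),3)
E
```

```text
t 37.9167 p [0.5025 0.0523 0.1481] psi -95.4 F [ 0.4 -0.   0.4] o 0.006 gf 0.0
```

View pics/v10.png

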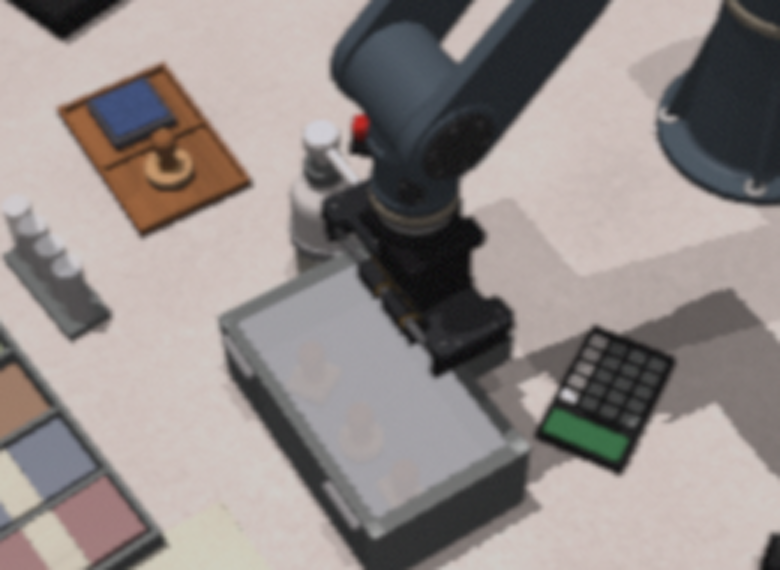

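The lid is shut flat and latched, with the three stamps upright under it. The soaked stamp stands in the bay and the pump is up. I'll retreat upward and hand in.

Call:
{"api": "step_arm", "payload": {"steps": [[0,0,-0.13,0,0,0,1],[0,0,-0.26,0,0,0,1],[0,0,-0.39,0,0,0,1],[0,0,-0.5,0,0,0,1],[0,0,-0.5,0,0,0,1],[0,0,-0.5,0,0,0,1]]}}

```text
time_s: 38.47
position: [0.5028, 0.0527, 0.2985]
tcp_rot: [[0.996, -0.094, 0.003], [-0.094, -0.996, -0.003], [0.003, 0.002, -1.0]]
force: [0.4, -0.6, -0.8]
opening: 0.005
grasp_force: 0.0
```

```bash
python3 - <<'E'
from h import *
import pickle
st();s=capture("scene");a=pickle.load(open("scene0.pkl","rb"))["image"].astype(int)
print("lid zone diff vs start",np.abs(s["image"][225:290,205:300].astype(int)-a[225:290,205:300]).mean())
print(hand_in())
E
```

```text
t 38.4667 p [0.5028 0.0527 0.2985] psi -95.4 F [ 0.4 -0.6 -0.8] o 0.005 gf 0.0
lid zone diff vs start 8.04059379217274
the job is handed in; nothing more can be done
None
```

The job is handed in at 38.5 s with no verdict shown: yesterday's stamp stands in the free bay, the felt was wetted with a full pump press, the three other wooden stamps are upright on the felt, and the lid is shut and held by the catch.

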